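Brake the turning sample carousel and lock it with its pin

ROBOT

A 7-joint arm with a two-finger parallel gripper is mounted at the origin on the work surface. World frame = base frame: x ahead of the robot, y to its left, z up, the work surface at z = 0. Lengths are in mm, angles in rad, forces in N, time in s.
With the tool pointing down it reaches from about 400 to 875 mm from the base axis. Payload 4.4 kg.
Tool frame: the origin (TCP) lies at the very end of the fingers, on their centre line; the grasp point (between the pads) lies 19 mm behind it; z points along the fingers, x is the direction in which the jaws open and shut, and the axes are right-handed (so a half turn about z gives the same grasp; the last joint's range is limited). The gripper opens to 85 mm and grips with 20 to 120 N. Pads are 22 mm wide; open, the fingers measure 114 mm over their backs; the gripper's body (76 mm by 85 mm) begins 54 mm behind the grasp point. The pads swing forward as they close: fully open they stand 13 mm farther back than shut.
Start: joints at [-1.207, 0.628, 0.038, 1.517, -0.027, 0.996, -0.02], TCP at [270.827, 590.907, 231.313] pointing down, gripper open.
Joint ranges: [-3.06, 3.06], [-0.37, 2.12], [-1.25, 1.32], [0.18, 2.47], [-1.1, 4.24], [0.23, 1.98], [-2.94, 2.94]. Speed limits (rad/s): [2.57, 2.57, 3.14, 3.14, 3.14, 3.14, 3.14].

INTERFACE

Orientations are given as [roll, pitch, yaw] about the fixed x, y, z axes, in that order (R = Rz(yaw) Ry(pitch) Rx(roll)).
In Python, from cell import telemetry, get_image, get_calibration, ctrl gives the robot as it stands. The module is installed in compiled form; this text tells all that it offers.
- The arm moves only by the tool arm_command, never from a script. Its arguments are lists of equal length, an entry for each row: "rot": the turn, a rotation vector about the world's x, y, z in degrees, a list of three; "slide": the shift along the world's x, y, z in mm, a list of three; "gripper": the finger opening in mm, from 0 to 85.4. A call has 1 to 5 rows; each row shifts and turns the pose as measured when the row begins; what a row does not reach is not made up. A row lasts 1/12 s, in which the tool goes at most 41.7 mm and 7.16 degrees, less where a joint would pass 70% of its speed; a pose out of reach is approached as far as the arm can. A call with a gripper value outside its range is refused whole. The fingers move at their own pace and stop on an object; the grip force is fixed at half the most. Time passes only in rows, so rows that do not move let the fingers close. It gives the time, the measured TCP pose, the force and the opening at its end, in the units of the state.
- telemetry.read_state(): the state, without advancing time (a new reading comes with each control period).
- get_image(name): name is "scene" or "top"; returns (picture, depth): 480x640x3 uint8, red, green, blue; 480x640 float32, mm along the optical axis (not along the pixel's ray), 0 where there is no reading.
- get_calibration(name): a dict with "fx", "fy", "cx", "cy" (pixels), "D" ([k1, k2, p1, p2, k3] as OpenCV has them; the pictures are not rectified), "xyz" and "attitude" of the camera in the world. Camera axes: x right, y up, looking along -z (the intrinsics and any distortion apply to the point x, -y, -z); pixel columns grow to the right and rows downward; lengths in mm; the calibration is good to about 2 mm. A picture is of the moment at which its call begins. get_calibration takes no time and is no camera call.
- ctrl.finish_job(): hands the job in, once; it reports no verdict.
The state is a dict: "clock": time; "qpos": joint angles; "qd": joint speeds; "tau": joint torques, N m; "eef_pos": TCP position; "tool_rot": TCP orientation; "force": force on the tool from outside, world axes, zero at the start; "torque": the same for the moment, N m; "width": finger opening in mm.
Only numpy, scipy, OpenCV 4.12 (cv2) and the standard library are available. Lean on these libraries where they do the work, as an engineer would, in place of code of your own. Each camera call takes 0.05 s, during which the arm holds its last target.

TASK

The sample carousel is still turning on its weak drive. Take the locking pin out of its stand, slow the turning deck to a steady creep (well under half its speed) by gently dragging the pin's tip on the deck above the fixed slot, let the deck's lock hole arrive over the slot, and push the pin gently down through hole and slot until its collar rests on the deck, so that the carousel stands locked. Let go of the pin; only the pin may touch the deck, never the gripper, and leave the other things on the bench where they are.

Things in the scene. Friction and masses are not known exactly. Their poses are not given: they have to be found in the camera images.
- carousel: Fixed base of the carousel, white: a drum with one arm (56 mm wide, 44 mm high) that reaches out from under the deck on the robot's side to 170 mm from the axis, its own -x direction. Origin: on the bench, on the deck's upright turning axis. In the arm's top runs a lengthwise slot, 14 mm wide, 28 mm deep, from 86 to 152 mm from the axis; its outer 30 mm show beyond the deck's rim.
- slot_mouth (a point): Point on the slot's centre line at its top edge, 44 mm above the bench, 100 mm from the turning axis: exactly where the lock hole must stop. Its x axis points level along the slot, inward to the turning axis; z up.
- lock_hole (a point): The only through hole in the turning deck, round, 18 mm across, 100 mm from the axis; this point is its centre at the deck's top face, 55 mm above the bench. The deck: bare aluminium disc, 244 mm across, 8 mm thick, its underside 3 mm above the slot arm. Tubes (centred 56 mm from the axis) and a hub stand up to 20 mm above it; beyond 63 mm from the axis its top is flat.
- turntable (a joint): Deck angle: 0 (and each whole turn, 6.283) with the lock hole exactly over the slot point; grows counter-clockwise seen from above, on and on. Free it turns so at about 0.9 rad/s on a weak slipping drive of 0.30 N m; speed falls evenly with drag: about 5 N (4 to 6.5) of push with the pin's tip at the hole's radius stalls it, and relieved it picks up in 0.2 s. Only the pin through hole and slot keeps it stopped.
- pin_grip (a point): Centre of the locking pin's round grey grip, 16 mm across, 40 mm tall; z up along the pin. Below it a steel collar 24 mm across, 4 mm thick, its underside 24 mm below this point; then the sprung steel shank (see pin_tip). Fully home in the carousel this point is 79 mm above the bench. The pin is round: its yaw does not matter.
- pin_tip (a point): Flat tip of the pin's shank, on its axis, 54 mm below the grip's centre, z up. The shank, 12 mm across, sticks 30 mm out of the collar; its last 6 mm taper to 8 mm at the tip. It is sprung like a detent plunger: pushed up it sinks into the grip by up to 5 mm, from 1.2 N, with 1.5 N per mm, and then is solid. Over the hole it springs out again.
- pin: The same pin, about 75 g; origin at the tip of the unsprung shank, z up. It starts upright in its stand, the collar resting on the stand's top, the shank in the hole.
- stand: The pin's stand, fixed: plain white block 70 mm square, 40 mm high, left or right of the carousel, with one hole in its top; origin under its centre.
- freezer_box: bystander: red open sample box with a grid, 130 mm square, 50 mm high; origin under its centre
- reagent_bottle: bystander: amber bottle, 64 mm across, 130 mm high; origin under its centre
- beaker: bystander: clear beaker, 68 mm across, 85 mm high; origin under its centre
- tip_box: bystander: blue box with clear lid, 85 by 120 mm, 67 mm high; origin under its centre
- waste_tray: bystander: white open tray, 120 by 160 mm, 40 mm high; origin under its centre

How it is judged:
By the outcome, as a careful person would: the job done as asked, in the order asked, and still so for the second after the job is handed in, with the robot touching nothing.
It also fails if it takes over 72 s, if anything falls off the work surface, if the arm or the gripper's body presses on something with over 40 N, if the wrist force passes 120 N, or if a joint passes its speed limit or range.

## Working session

There is one attempt and no reset: what is moved stays moved. The work goes in short steps, Python scripts to look and compute and a tool call to move; the robot and the scene stay as the last step left them, time stands still between calls to the robot, and variables do not carry over. Pictures are saved under pics/ and viewed, and the job is handed in when it is done.

Besides the shell and the picture viewer there is one more tool, called after "Request:" by a JSON object that holds its "op" and its "data", one argument or row to a line. arm_command: Moves the arm, as the interface text tells. Its arguments: {"type":"object","properties":{"rot":{"type":"array"},"slide":{"type":"array"},"gripper":{"type":"array"}},"required":["rot","slide","gripper"]}

```bash
mkdir -p pics; python3 - <<'E'
from cell import telemetry,get_image,get_calibration
import cv2,numpy as np
s=telemetry.read_state();print(s)
for n in("scene","top"):
    print(n,get_calibration(n))
    p,d=get_image(n);cv2.imwrite(f"pics/{n}0.png",p[:,:,::-1]);np.savez(f"{n}0.npz",p=p,d=d)
print(telemetry.read_state()["clock"])
E
```

```text
{'clock': 0.0, 'qpos': array([-1.20677746,  0.62939001,  0.03844072,  1.51837703, -0.02697388,
        0.99633429, -0.02001507]), 'qd': array([-0.00042517,  0.00063624,  0.00037164, -0.00136111, -0.00031223,
       -0.00043743, -0.00032539]), 'tau': array([-4.58828654e-04, -5.63405550e+01,  1.22619331e+00, -1.93453985e+01,
        1.10767601e-02,  1.02163132e-02,  9.24133047e-06]), 'eef_pos': array([270.5699467 , 590.2970407 , 230.35777876]), 'tool_rot': array([3.14154238e+00, 1.99001013e-03, 1.14097734e+00]), 'force': array([-0.03788011, -0.44408721,  0.13075309]), 'torque': array([-0.00909495, -0.04114525, -0.02198113]), 'width': 85.43298520966961}
scene {'fx': 510.3896231999294, 'fy': 510.3896231999294, 'cx': 317.0215803857787, 'cy': 245.02704120880617, 'D': array([-0.11549199,  0.        ,  0.        ,  0.        ,  0.        ]), 'xyz': array([1200.93476516, -626.40237018,  734.71732124]), 'attitude': array([0.91627907, 0.01163823, 0.79605356])}
top {'fx': 449.38489447529054, 'fy': 449.38489447529054, 'cx': 321.74734945092683, 'cy': 239.28972795739818, 'D': array([-0.10897617,  0.        ,  0.        ,  0.        ,  0.        ]), 'xyz': array([ 405.13361633,  -19.65718571, 1218.54716419]), 'attitude': array([ 0.12018141,  0.02544968, -1.57718205])}
0.1
```

View pics/scene0.png

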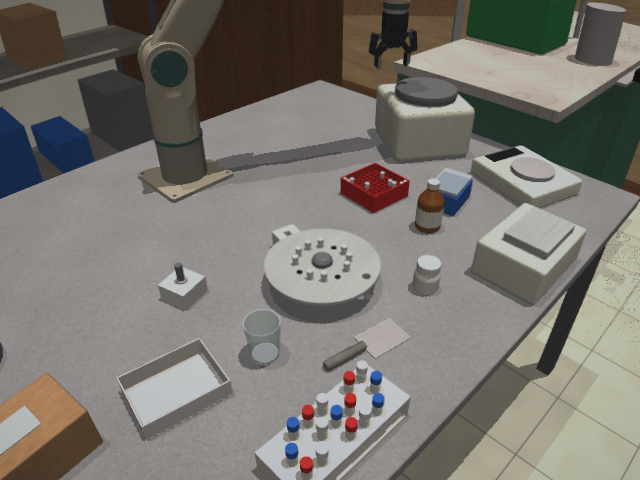

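View pics/top0.png

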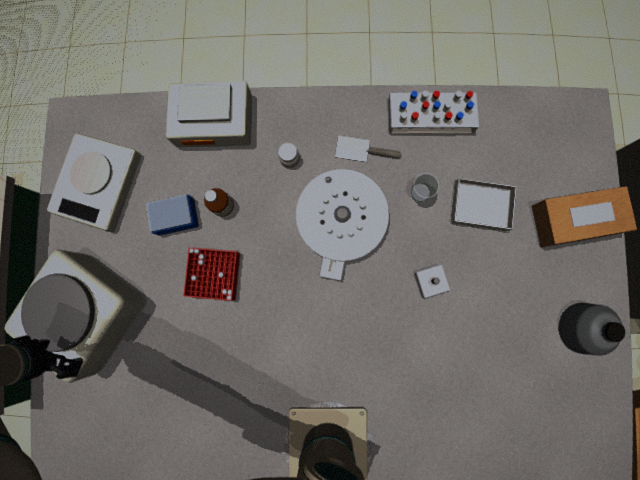

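The scene view shows the carousel at about (322,265), with the stand and pin at (182,280). In the top view the deck centre is near (343,213), the slot arm near (333,268), the pin near (435,281), and the lock hole possibly near (328,180). I'll enlarge both.

```bash
cat > h.py <<'E'
import numpy as np,cv2
from scipy.spatial.transform import Rotation as R
from cell import get_calibration
def ray(n,px):
    c=get_calibration(n);K=np.array([[c['fx'],0,c['cx']],[0,c['fy'],c['cy']],[0,0,1]])
    u=cv2.undistortPoints(np.array([[px]],float),K,c['D'])[0,0]
    d=R.from_euler('xyz',c['attitude']).apply([u[0],-u[1],-1.]);return np.array(c['xyz']),d
def at_z(n,px,z):
    o,d=ray(n,px);return o+d*(z-o[2])/d[2]
def dep(n,px,dv):
    o,d=ray(n,px);return o+d*dv
def two(pa,pb):  # scene px, top px
    o1,d1=ray('scene',pa);o2,d2=ray('top',pb);d1/=np.linalg.norm(d1);d2/=np.linalg.norm(d2)
    A=np.stack([d1,-d2],1);t=np.linalg.lstsq(A,o2-o1,rcond=None)[0]
    a=o1+d1*t[0];b=o2+d2*t[1];return (a+b)/2,np.linalg.norm(a-b)
def proj(n,P):
    c=get_calibration(n);K=np.array([[c['fx'],0,c['cx']],[0,c['fy'],c['cy']],[0,0,1]])
    q=R.from_euler('xyz',c['attitude']).inv().apply(np.atleast_2d(P)-c['xyz'])*[1,-1,-1]
    return cv2.projectPoints(q,np.zeros(3),np.zeros(3),K,c['D'])[0][:,0]
def crop(p,x0,y0,x1,y1,k,f):
    im=cv2.resize(p[y0:y1,x0:x1,::-1],None,fx=k,fy=k,interpolation=cv2.INTER_CUBIC)
    for x in range((x0+9)//10*10,x1,10):
        cv2.line(im,((x-x0)*k,0),((x-x0)*k,4),(0,0,255),1); cv2.putText(im,str(x),((x-x0)*k,14),0,.35,(0,0,255),1)
    for y in range((y0+9)//10*10,y1,10):
        cv2.line(im,(0,(y-y0)*k),(4,(y-y0)*k),(0,0,255),1); cv2.putText(im,str(y),(5,(y-y0)*k+4),0,.35,(0,0,255),1)
    cv2.imwrite(f,im)
E
python3 - <<'E'
from h import *
t=np.load('top0.npz')['p'];s=np.load('scene0.npz')['p']
crop(t,290,165,460,305,4,'pics/c1.png')
crop(s,150,220,390,320,3,'pics/c2.png')
crop(s,150,250,220,310,10,'pics/c3.png')
E
```

```text
(no output)
```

View pics/c1.png

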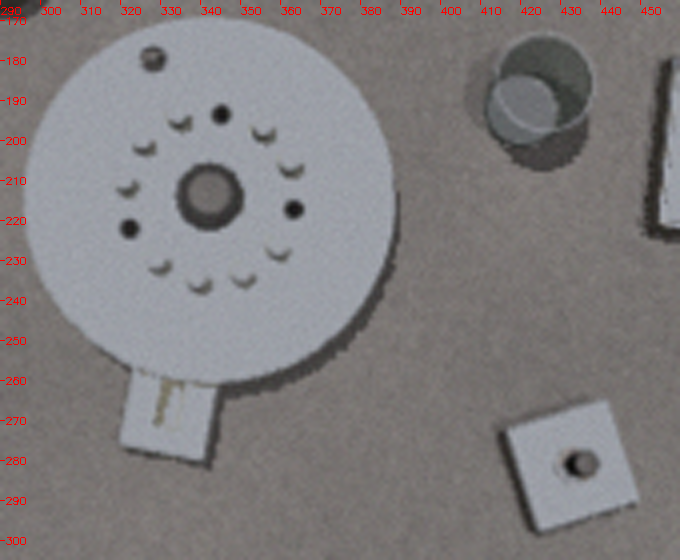

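View pics/c2.png

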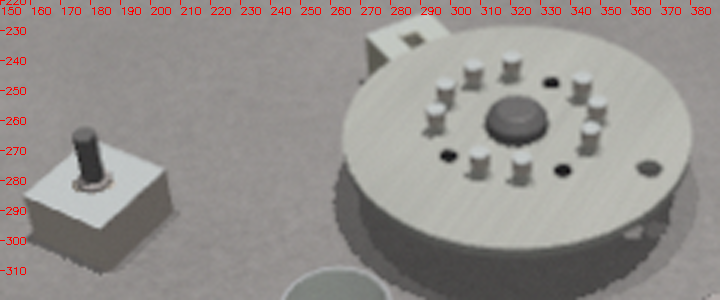

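View pics/c3.png

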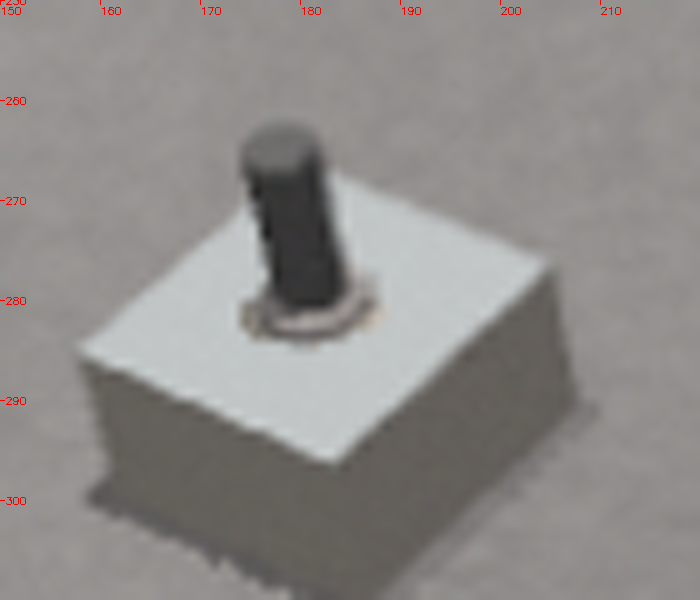

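The crops show:
- **Top view:** the pin's top is near (435.5,281) and the deck rim spans columns 296 to 389. The lock hole is at (328,180). The slot's visible part runs from (332,261) to (329,271).
- **Scene view:** the pin's grip top is at (178,265) and the collar at (180.5,281.5).

Next I'll measure these in both views.

```bash
python3 - <<'E'
from h import *
from scipy.optimize import least_squares
Z=55
for n,bb in(('top',(290,160,395,285)),('scene',(255,222,390,300))):
    D=np.load(n+'0.npz');p=D['p'];d=D['d']
    g=cv2.cvtColor(p,cv2.COLOR_RGB2GRAY)
    x0,y0,x1,y1=bb
    e=cv2.Canny(g,40,100)[y0:y1,x0:x1];ys,xs=np.nonzero(e)
    P=np.array([at_z(n,(x+x0,y+y0),Z)[:2] for x,y in zip(xs,ys)])
    c0=at_z(n,(342,214) if n=='top' else (322,258),Z)[:2]
    c=c0.copy();r=122
    for tol in(12,6,4,3,3):
        m=np.abs(np.hypot(*(P-c).T)-r)<tol
        f=least_squares(lambda v:np.hypot(P[m,0]-v[0],P[m,1]-v[1])-v[2],[*c,r],loss='soft_l1');c=f.x[:2];r=f.x[2]
    print(n,'circle',f.x,m.sum(),'rms',np.sqrt(np.mean((np.hypot(*(P[m]-c).T)-r)**2)))
    # depth check at flat deck & others
    pts={'top':[(310,200),(375,225),(335,250),(425,275),(360,290)],'scene':[(300,285),(340,290),(182,290),(230,300)]}[n]
    for q in pts: print(q,np.round(dep(n,q,d[q[1],q[0]]),1))
print('grip top',two((177.8,265),(435.7,280.8)))
print('collar top', at_z('scene',(180.5,281),44), 'griptop scene z84',at_z('scene',(177.8,265),84),'top z84',at_z('top',(435.7,280.8),84))
print('stand corners scene',[np.round(at_z('scene',q,40)[:2],1) for q in[(158,285),(182.8,296),(205,276)]])
print('stand corners top',[np.round(at_z('top',q,40)[:2],1) for q in[(417,272.5),(442,265),(449,290),(424.5,298)]])
print('hole',two((365,276),(328,180)))
print('slot end top',at_z('top',(329.2,271),44),at_z('top',(332,262),44),'arm corners',[np.round(at_z('top',q,44)[:2],1) for q in [(320,276.5),(342,280.3)]])
print('slot out scene',at_z('scene',(284,233.5),44))
E
```

```text
top circle [612.75440402 -44.11643312 121.9124873 ] 344 rms 1.0880125358284567
(310, 200) [650.6  39.4  55.3]
(375, 225) [ 582.3 -130.6   54.3]
(335, 250) [517.7 -25.2  53.5]
(425, 275) [ 451.1 -261.5   34.9]
(360, 290) [ 4.139e+02 -9.180e+01  1.000e-01]
scene circle [611.22120454 -46.24534104 121.86851936] 287 rms 1.0440391285785402
(300, 285) [ 631.2 -127.1   54.5]
(340, 290) [696.9 -80.9  53.5]
(182, 290) [ 461.7 -297.4   40.9]
(230, 300) [ 515.6 -222.1   -0.8]
grip top (array([ 433.76602739, -280.08434146,   80.3265409 ]), np.float64(2.4344011922954016))
collar top [ 439.07568694 -285.97447677   44.        ] griptop scene z84 [ 437.18702697 -282.92380629   84.        ] top z84 [ 434.30476387 -278.18467933   84.        ]
stand corners scene [array([ 412. , -324.5]), array([ 477.1, -305.6]), array([ 457.9, -238.3])]
stand corners top [array([ 457.7, -239.6]), array([ 476.6, -306.3]), array([ 411. , -322.6]), array([ 391. , -257.4])]
hole (array([703.57525675, -10.32405771,  51.06598603]), np.float64(4.922329126661529))
slot end top [463.60955629  -9.60211029  44.        ] [487.09504654 -17.12101321  44.        ] arm corners [array([449.4,  14.5]), array([439.1, -42.7])]
slot out scene [467.15331743 -25.3924614   44.        ]
```

```bash
python3 - <<'E'
from h import *
t=np.load('top0.npz')['p'];s=np.load('scene0.npz')['p']
crop(t,410,260,455,302,14,'pics/d1.png')
crop(t,312,250,355,290,14,'pics/d2.png')
crop(s,265,220,310,255,14,'pics/d3.png')
E
```

```text
(no output)
```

View pics/d1.png

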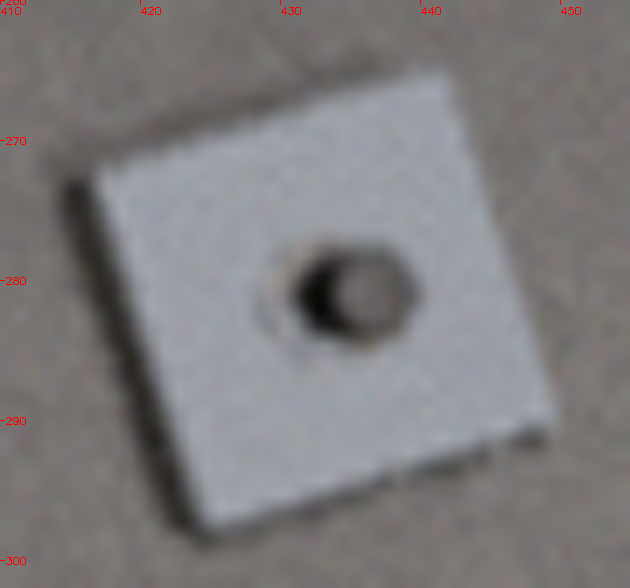

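View pics/d2.png

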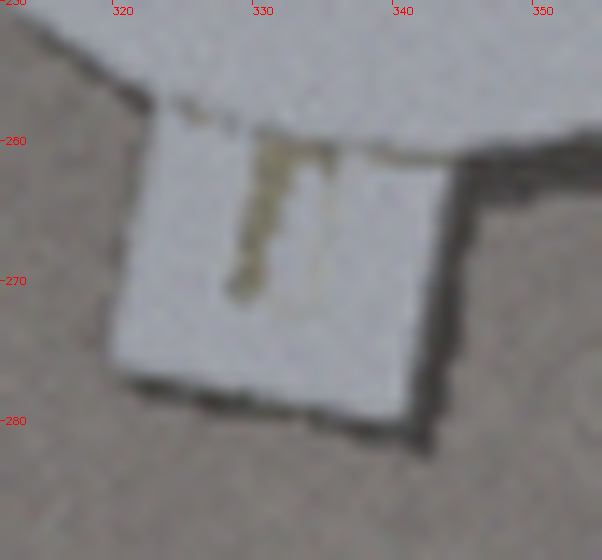

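View pics/d3.png

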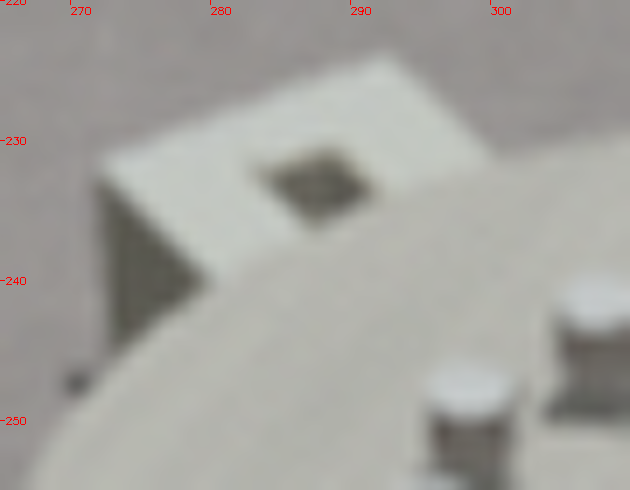

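```bash
python3 - <<'E'
from h import *
o=np.array([-.5,-.5])
A=lambda n,q,z:np.round(at_z(n,np.array(q)+o,z)[:2],1)
print('top arm corners',[A('top',q,44) for q in[(320,276),(341,280),(323,257.5),(344,261)]])
print('top slot cl',A('top',(331.6,272),44),A('top',(332.7,262),44))
print('scene arm',[A('scene',q,44) for q in[(272.5,231.5),(292.5,224),(299.5,231),(280,240)]])
print('scene slot',[A('scene',q,44) for q in[(283.5,232),(288.7,230.5),(291.7,233.5),(287.3,236.3)]])
print('grip top',A('top',(436.3,281),84),A('scene',(178,265),84),two(np.array((178,265))+o,np.array((436.3,281))+o))
print('collar scene',A('scene',(180.6,281),44),'collar base40',A('scene',(181,281.5),42))
print('stand',[A('top',q,40) for q in[(417,272.3),(441.8,265.2),(449.7,290),(424.5,297.7)]],[A('scene',q,40) for q in[(158,285),(182.8,296.5),(205,276)]])
for c,d in(((612.75,-44.1),'top'),((611.2,-46.2),'scene')): pass
E
```

```text
top arm corners [array([452.1,  15.8]), array([441.2, -38.9]), array([500.4,   7.7]), array([490.8, -47.2])]
top slot cl [462.3 -14.6] [488.4 -17.7]
scene arm [array([440. , -38.5]), array([450.6,  14.3]), array([483. ,   6.8]), array([477.1, -47.8])]
scene slot [array([459.6, -21.8]), array([463.8,  -9.4]), array([477.5, -12.5]), array([478.4, -26.8])]
grip top [ 435.1 -278.5] [ 435.4 -282.5] (array([ 434.27648573, -280.29824458,   82.07253453]), np.float64(3.196668717153878))
collar scene [ 437.1 -285.7] collar base40 [ 436.9 -285. ]
stand [array([ 459.6, -238.3]), array([ 477.5, -304.4]), array([ 412.3, -323.1]), array([ 393.1, -256.2])] [array([ 409.9, -324.5]), array([ 476.4, -306.3]), array([ 455.8, -238.1])]
```

The slot direction from the axis is about (-0.981, 0.195) and the slot mouth about (514,-26). Both views agree to about 2 mm. The arm is 56 mm wide and ends 170 mm from the axis, as stated. The pin is at about (435,-280), with its grip top at 82 mm against 84 expected. Now I'll move, arcing round the base.

Request:
{"op": "arm_command", "data": {
  "rot": [
    [0,0,5],
    [0,0,5],
    [0,0,3.4],
    [0,0,0],
    [0,0,0]
  ],
  "slide": [
    [23,-33,0],
    [23,-33,0],
    [23,-33,0],
    [23,-33,0],
    [23,-33,0]
  ],
  "gripper": [50,50,50,50,50]
}}

```text
clock: 0.52
eef_pos: [376.1, 429.3, 227.1]
tool_rot: [-3.132, 0.0, 1.41]
force: [-0.3, -0.3, -0.4]
width: 50.0
```

Request:
{"op": "arm_command", "data": {
  "rot": [
    [0,0,0],
    [0,0,0],
    [0,0,0],
    [0,0,0],
    [0,0,0]
  ],
  "slide": [
    [23,-33,0],
    [23,-33,0],
    [23,-33,0],
    [10,-39,0],
    [5,-40,0]
  ],
  "gripper": [50,50,50,50,50]
}}

```text
clock: 0.93
eef_pos: [465.0, 243.9, 225.6]
tool_rot: [-3.134, 0.0, 1.41]
force: [1.1, -1.1, 0.5]
width: 50.1
```

Request:
{"op": "arm_command", "data": {
  "rot": [
    [0,0,0],
    [0,0,0],
    [0,0,0],
    [0,0,0],
    [0,0,0]
  ],
  "slide": [
    [5,-40,0],
    [5,-40,0],
    [0,-40,0],
    [0,-40,0],
    [0,-40,0]
  ],
  "gripper": [50,50,50,50,50]
}}

```text
clock: 1.35
eef_pos: [474.9, 36.4, 224.4]
tool_rot: [-3.133, 0.002, 1.409]
force: [0.8, -0.7, -1.1]
width: 50.2
```

Request:
{"op": "arm_command", "data": {
  "rot": [
    [0,0,-1],
    [0,0,-1],
    [0,0,0],
    [0,0,0],
    [0,0,0]
  ],
  "slide": [
    [-3,-40,0],
    [-3,-40,0],
    [-3,-40,0],
    [-5,-40,0],
    [-5,-40,0]
  ],
  "gripper": [50,50,50,50,50]
}}

```text
clock: 1.77
eef_pos: [453.7, -170.7, 223.8]
tool_rot: [-3.133, 0.001, 1.372]
force: [0.4, -0.3, -0.4]
width: 49.6
```

Request:
{"op": "arm_command", "data": {
  "rot": [
    [0,0,0],
    [0,0,0],
    [0,0,0],
    [0,0,0],
    [0,0,0]
  ],
  "slide": [
    [-5,-38,-10],
    [-5,-38,-20],
    [-5,-25,-20],
    [0,-10,-20],
    [0,0,0]
  ],
  "gripper": [50,50,50,50,50]
}}

```text
clock: 2.18
eef_pos: [434.5, -296.0, 153.6]
tool_rot: [-3.138, 0.008, 1.357]
force: [-0.6, 1.4, -0.3]
width: 50.2
```

Request:
{"op": "arm_command", "data": {
  "rot": [
    [0,0,1],
    [0,0,0]
  ],
  "slide": [
    [0.5,15.5,-40],
    [0,0,0]
  ],
  "gripper": [50,50]
}}

```text
clock: 2.35
eef_pos: [434.5, -282.2, 115.9]
tool_rot: [-3.136, 0.008, 1.371]
force: [-0.9, 1.5, -0.6]
width: 50.1
```

```bash
python3 - <<'E'
from h import *
from cell import telemetry,get_image
s=telemetry.read_state();print(s['clock'],s['eef_pos'],s['tool_rot'])
for n,b,k in(('scene',(130,210,230,310),7),('top',(400,250,470,310),9)):
    p,d=get_image(n);crop(p,*b,k,f'pics/e_{n}.png');print(proj(n,s['eef_pos']))
E
```

```text
2.35 [ 434.5311318  -282.21533263  115.93678111] [-3.13617461  0.00801381  1.37124232]
[[174.53886265 251.8579763 ]]
[[440.26192122 280.31408057]]
```

View pics/e_scene.png

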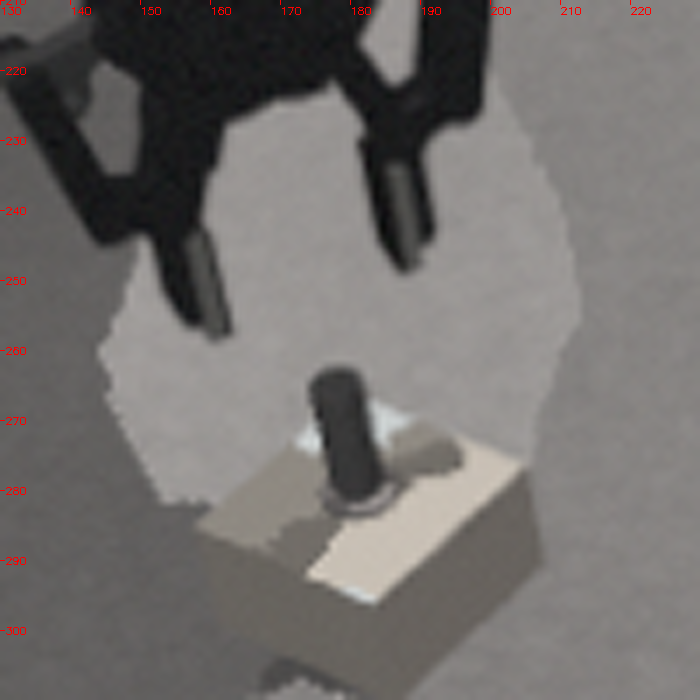

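View pics/e_top.png

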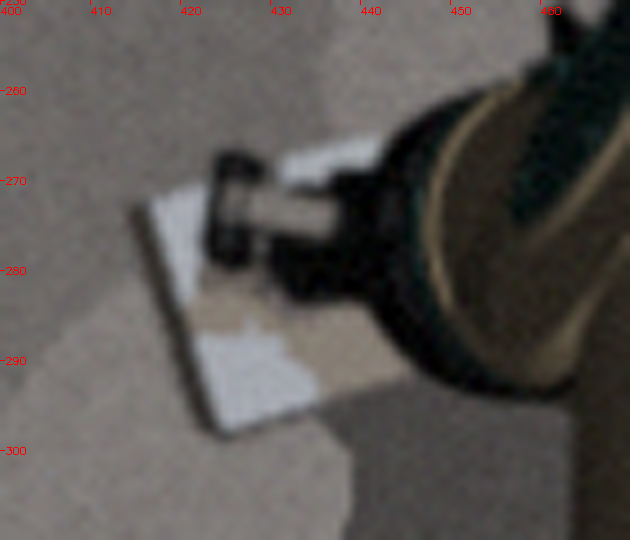

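The scene view shows the fingertips at (160,258) and (188,249) astride the pin, whose top is at (178,265). The jaws are centred on it, so I'll descend and straighten the tool.

Request:
{"op": "arm_command", "data": {
  "rot": [
    [0.4,-0.4,0.2],
    [0,0,0],
    [0,0,0],
    [0,0,0]
  ],
  "slide": [
    [0.7,1.7,-25],
    [0,0,-25],
    [0,0,-13],
    [0,0,0]
  ],
  "gripper": [50,50,50,50]
}}

```text
clock: 2.78
eef_pos: [448.1, -288.1, 68.0]
tool_rot: [3.11, 0.012, 1.376]
force: [0.8, -0.0, 0.1]
width: 49.7
```

```bash
python3 - <<'E'
from h import *
from cell import telemetry,get_image
s=telemetry.read_state();print(s['clock'],s['eef_pos'],s['tool_rot'])
for n,b,k in(('scene',(130,220,230,310),7),):
    p,d=get_image(n);crop(p,*b,k,f'pics/f_{n}.png');print(proj(n,s['eef_pos']))
E
```

```text
2.7833 [ 448.1347062  -288.07629896   68.00718845] [3.11044467 0.01203108 1.37641759]
[[179.93951332 274.68948938]]
```

View pics/f_scene.png

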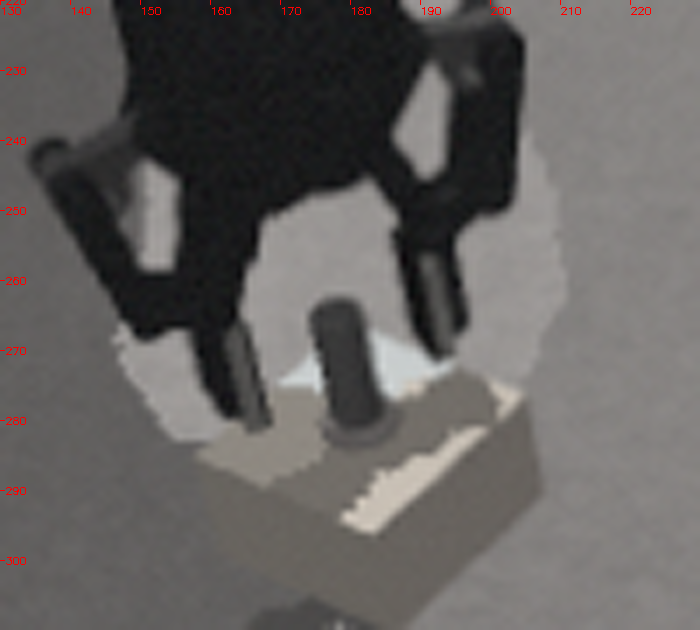

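```bash
python3 - <<'E'
from cell import telemetry
s=telemetry.read_state();print(s['qpos'].round(3),s['force'])
E
```

```text
[ 0.508  0.697  0.014  2.008 -0.019  0.401  1.913] [ 0.16163397 -0.25180063  0.69494461]
```

Request:
{"op": "arm_command", "data": {
  "rot": [
    [0,0,0],
    [0,0,0]
  ],
  "slide": [
    [-6,4,10],
    [0,0,0]
  ],
  "gripper": [50,50]
}}

```text
clock: 3.0
eef_pos: [445.5, -285.4, 83.6]
tool_rot: [3.103, 0.015, 1.377]
force: [-1.0, 0.3, 0.9]
width: 50.0
```

```bash
python3 - <<'E'
from cell import telemetry
s=telemetry.read_state();print(s['qpos'].round(3),s['qd'].round(3),s['force'])
E
```

```text
[ 0.505  0.666  0.015  2.019 -0.019  0.416  1.912] [-0.005  0.009  0.002 -0.052  0.001 -0.011  0.001] [-0.99415727  0.31223897  0.85360258]
```

Request:
{"op": "arm_command", "data": {
  "rot": [
    [1.2,2,0],
    [0,0,0],
    [0,0,0]
  ],
  "slide": [
    [0,0,0],
    [0,0,0],
    [0,0,0]
  ],
  "gripper": [50,50,50]
}}

```text
clock: 3.25
eef_pos: [449.4, -287.0, 89.7]
tool_rot: [3.132, 0.004, 1.379]
force: [0.4, 0.4, -0.1]
width: 50.2
```

```bash
python3 - <<'E'
from cell import telemetry
s=telemetry.read_state();print(s['qpos'].round(3),s['qd'].round(3),s['force'],s['tau'].round(1))
E
```

```text
[ 0.505  0.668  0.016  1.976 -0.019  0.487  1.912] [-0.002 -0.024  0.002 -0.043  0.001  0.014 -0.001] [ 0.3848658   0.42833314 -0.0640426 ] [ -0.  -50.    0.9 -11.6   0.   -0.1   0. ]
```

Request:
{"op": "arm_command", "data": {
  "rot": [
    [0.2,0.3,0],
    [0,0,0],
    [0,0,0]
  ],
  "slide": [
    [-7,3,0],
    [-6,3,0],
    [0,0,0]
  ],
  "gripper": [50,50,50]
}}

```text
clock: 3.5
eef_pos: [436.3, -280.9, 91.5]
tool_rot: [3.134, 0.003, 1.379]
force: [-0.4, -0.0, 0.1]
width: 49.9
```

Request:
{"op": "arm_command", "data": {
  "rot": [
    [0,0,0]
  ],
  "slide": [
    [0,0,0]
  ],
  "gripper": [50]
}}

```text
clock: 3.58
eef_pos: [435.6, -280.6, 91.6]
tool_rot: [3.134, 0.003, 1.379]
force: [-0.0, 0.4, -0.4]
width: 49.5
```

Request:
{"op": "arm_command", "data": {
  "rot": [
    [0,0,0],
    [0,0,0],
    [0,0,0],
    [0,0,0],
    [0,0,0]
  ],
  "slide": [
    [0,0,-8],
    [0,0,-8],
    [0,0,-8],
    [0,0,0],
    [0,0,0]
  ],
  "gripper": [50,50,50,50,50]
}}

```text
clock: 4.0
eef_pos: [434.6, -280.1, 64.1]
tool_rot: [3.136, 0.002, 1.379]
force: [-0.2, 0.3, 0.2]
width: 50.0
```

Request:
{"op": "arm_command", "data": {
  "rot": [
    [0,0,0],
    [0,0,0],
    [0,0,0],
    [0,0,0]
  ],
  "slide": [
    [0.5,-0.2,-6],
    [0,0,-5],
    [0,0,0],
    [0,0,0]
  ],
  "gripper": [50,50,50,50]
}}

```text
clock: 4.33
eef_pos: [435.0, -280.3, 51.0]
tool_rot: [3.137, 0.002, 1.379]
force: [-1.0, -0.6, 0.3]
width: 50.3
```

```bash
python3 - <<'E'
from h import *
from cell import telemetry,get_image
s=telemetry.read_state();print(s['clock'],s['eef_pos'],s['tool_rot'])
for n,b,k in(('scene',(130,220,230,310),7),):
    p,d=get_image(n);crop(p,*b,k,f'pics/g_{n}.png');print(proj(n,s['eef_pos']))
E
```

```text
4.3333 [ 435.02560059 -280.28733106   51.00723762] [3.13675565e+00 2.07713148e-03 1.37860408e+00]
[[181.17869341 276.24355881]]
```

View pics/g_scene.png

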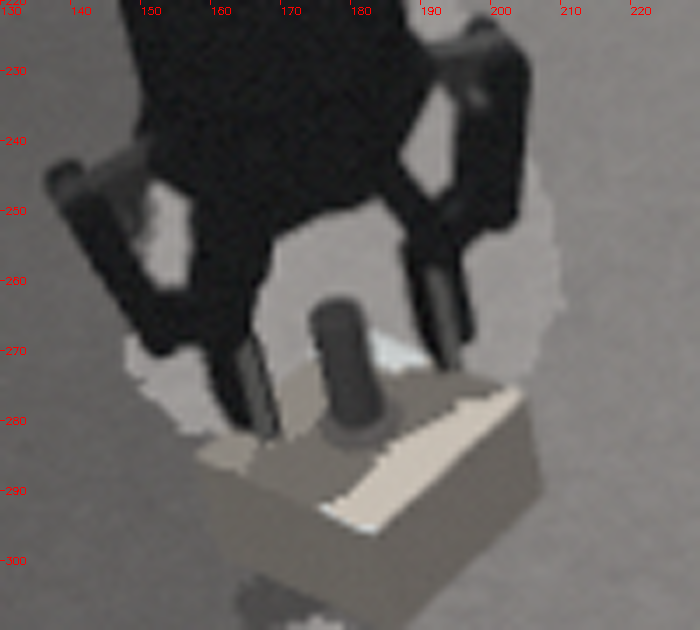

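The fingertips at (167,282) and (192,272) straddle the pin evenly, so I'll close.

Request:
{"op": "arm_command", "data": {
  "rot": [
    [0,0,0],
    [0,0,0],
    [0,0,0],
    [0,0,0],
    [0,0,0]
  ],
  "slide": [
    [0,0,0],
    [0,0,0],
    [0,0,0],
    [0,0,0],
    [0,0,0]
  ],
  "gripper": [30,22,19,16,10]
}}

```text
clock: 4.8
eef_pos: [435.5, -280.4, 51.9]
tool_rot: [3.135, 0.002, 1.379]
force: [0.1, -0.4, -0.7]
width: 14.5
```

Request:
{"op": "arm_command", "data": {
  "rot": [
    [0,0,0],
    [0,0,0],
    [0,0,0]
  ],
  "slide": [
    [0,0,0],
    [0,0,0],
    [0,0,0]
  ],
  "gripper": [8,8,8]
}}

```text
clock: 5.05
eef_pos: [435.5, -280.5, 52.0]
tool_rot: [3.135, 0.003, 1.379]
force: [-0.2, 0.1, -0.3]
width: 14.6
```

Request:
{"op": "arm_command", "data": {
  "rot": [
    [0,0,0],
    [0,0,0],
    [0,0,0],
    [0,0,0],
    [0,0,0]
  ],
  "slide": [
    [0,0,6],
    [0,0,10],
    [0,0,12],
    [0,0,12],
    [0,0,12]
  ],
  "gripper": [8,8,8,8,8]
}}

```text
clock: 5.47
eef_pos: [434.2, -279.6, 106.0]
tool_rot: [3.139, 0.001, 1.379]
force: [0.1, -0.1, -0.8]
width: 14.1
```

Request:
{"op": "arm_command", "data": {
  "rot": [
    [0,0,0],
    [0,0,0],
    [0,0,0],
    [0,0,0]
  ],
  "slide": [
    [0,0,15],
    [0,0,15],
    [0,0,0],
    [0,0,0]
  ],
  "gripper": [8,8,8,8]
}}

```text
clock: 5.8
eef_pos: [435.5, -280.5, 142.8]
tool_rot: [3.133, 0.003, 1.379]
force: [0.7, -0.4, -0.6]
width: 14.4
```

```bash
python3 - <<'E'
from h import *
from cell import telemetry,get_image
s=telemetry.read_state();print(s['clock'],s['eef_pos'],s['tool_rot'],s['width'])
for n,b,k in(('scene',(130,200,230,310),6),):
    p,d=get_image(n);crop(p,*b,k,f'pics/i_{n}.png');print(proj(n,s['eef_pos']-[0,0,42]))
E
```

```text
5.8 [ 435.49572957 -280.50589045  142.8470553 ] [3.13261217 0.00336273 1.37854629] 14.36133770255464
[[176.88205535 257.60516757]]
```

View pics/i_scene.png

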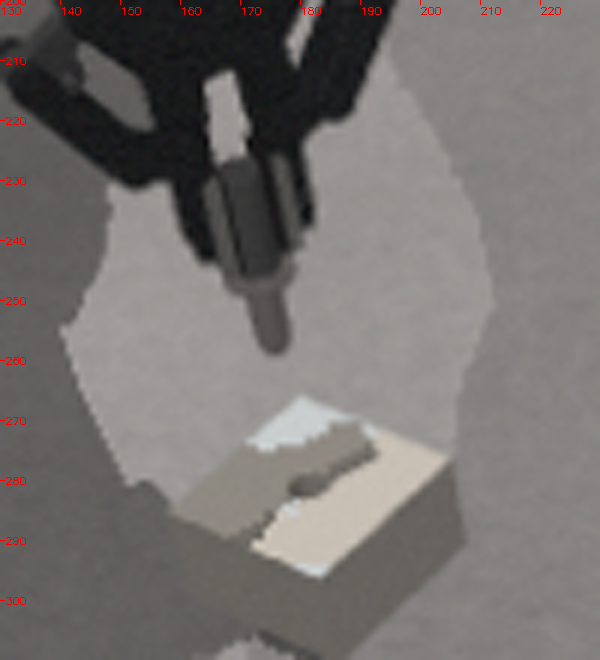

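The pin is held straight, with its tip at (175.5,257.5). Against the predicted (176.9,257.6), that puts the scene camera about 2–3 mm off towards -x, -y. So I trust the top camera more, which puts the slot mouth near (514.6,-24.6). Next stop is above the visible outer slot, to check the pin against the slot directly.

Request:
{"op": "arm_command", "data": {
  "rot": [
    [0,0,0],
    [0,0,0],
    [0,0,0],
    [0,0,0],
    [0,0,0]
  ],
  "slide": [
    [4,25,0],
    [5,35,0],
    [5,35,0],
    [5,35,0],
    [5,35,0]
  ],
  "gripper": [8,8,8,8,8]
}}

```text
clock: 6.27
eef_pos: [456.4, -121.0, 140.6]
tool_rot: [3.133, 0.01, 1.358]
force: [0.3, 0.8, -0.3]
width: 14.5
```

Request:
{"op": "arm_command", "data": {
  "rot": [
    [0,0,0],
    [0,0,0],
    [0,0,0],
    [0,0,0],
    [0,0,0]
  ],
  "slide": [
    [5,30,0],
    [4,22,0],
    [3,15,0],
    [0,0,0],
    [0,0,0]
  ],
  "gripper": [8,8,8,8,8]
}}

```text
clock: 6.68
eef_pos: [466.6, -40.4, 137.1]
tool_rot: [3.141, 0.007, 1.374]
force: [-0.1, -0.3, -0.8]
width: 14.2
```

Request:
{"op": "arm_command", "data": {
  "rot": [
    [0.4,0,0],
    [0,0,0],
    [0,0,0],
    [0,0,0],
    [0,0,0]
  ],
  "slide": [
    [3,10,-5],
    [4,10,-10],
    [2,4,-12],
    [0,0,-6],
    [0,0,0]
  ],
  "gripper": [8,8,8,8,8]
}}

```text
clock: 7.1
eef_pos: [475.8, -18.0, 100.0]
tool_rot: [-3.14, 0.001, 1.367]
force: [-0.3, 0.1, 0.5]
width: 14.3
```

Request:
{"op": "arm_command", "data": {
  "rot": [
    [0,0,0],
    [0,0,0]
  ],
  "slide": [
    [0,0,0],
    [0,0,0]
  ],
  "gripper": [8,8]
}}

```text
clock: 7.27
eef_pos: [475.1, -19.1, 99.0]
tool_rot: [-3.137, 0.002, 1.365]
force: [1.1, -0.2, -1.0]
width: 14.2
```

Request:
{"op": "arm_command", "data": {
  "rot": [
    [0.1,-0.2,0.5],
    [0,0,0],
    [0,0,0]
  ],
  "slide": [
    [0.3,2,-7],
    [0,0,0],
    [0,0,0]
  ],
  "gripper": [8,8,8]
}}

```text
clock: 7.52
eef_pos: [475.9, -18.0, 92.0]
tool_rot: [3.141, -0.001, 1.372]
force: [0.3, 0.4, -0.2]
width: 14.5
```

```bash
cat > look.py <<'E'
import sys
from h import *
from cell import telemetry,get_image
def look(tag,sb=None,k=8,tb=None,tk=8):
    s=telemetry.read_state();print(s['clock'],s['eef_pos'].round(1),s['tool_rot'].round(4),s['force'].round(1),s['width'])
    for n,b,kk in(('scene',sb,k),('top',tb,tk)):
        if b is None: continue
        p,d=get_image(n);crop(p,*b,kk,f'pics/{tag}_{n}.png');np.savez(f'{tag}_{n}.npz',p=p,d=d)
        print(n,'tip pred',proj(n,s['eef_pos']-[0,0,42]).round(1))
E
python3 - <<'E'
from look import *
look('j',(250,190,320,260),8,(290,165,395,290),6)
E
```

```text
7.5167 [475.9 -18.   92. ] [ 3.1408e+00 -6.0000e-04  1.3721e+00] [ 0.3  0.4 -0.2] 14.52187570076364
scene tip pred [[288.8 231.6]]
top tip pred [[332.4 266.2]]
```

View pics/j_scene.png

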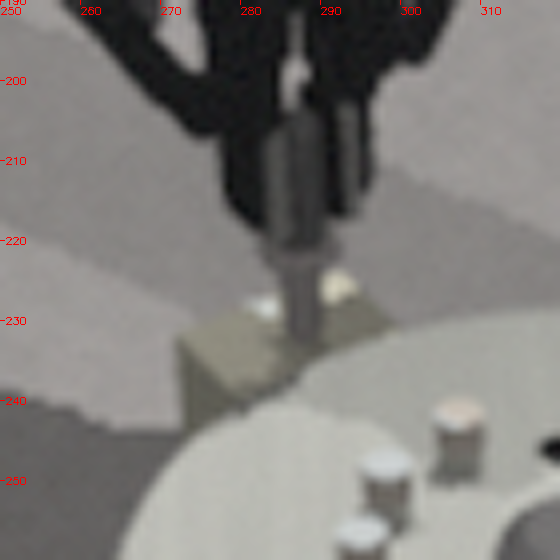

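View pics/j_top.png

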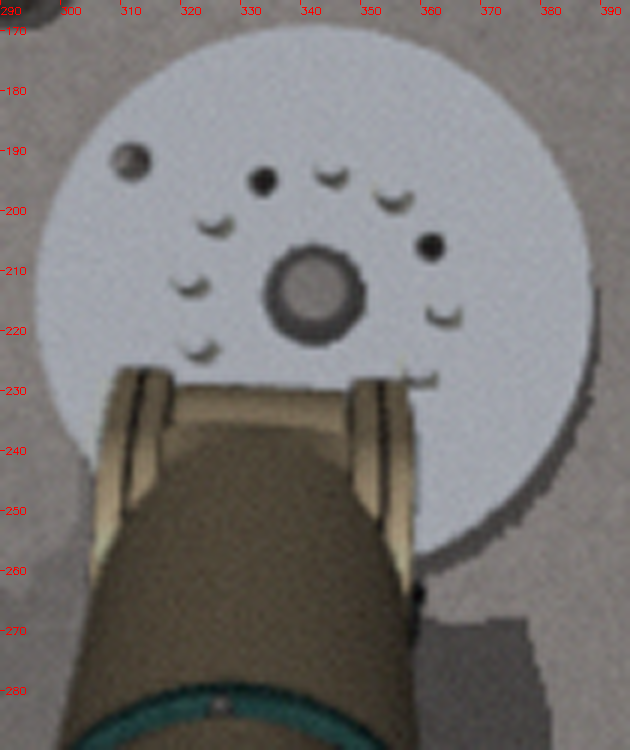

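```bash
python3 - <<'E'
from h import *
p=np.load('j_scene.npz')['p'];crop(p,268,205,308,245,18,'pics/j2.png')
n=np.array([.195,.981])
for q in((286.5,232),(286,231.5),(287,232.5)):
    a=at_z('scene',q,50);print(a.round(1),a[:2]@n)
a=at_z('top',(309.5+.5,191.5),55)[:2]-[612.75,-44.1];print(np.hypot(*a),np.arctan2(a[1],a[0])-np.radians(168.75))
E
```

```text
[473.2 -22.7  50. ] 69.96934265036556
[471.  -22.3  50. ] 70.00602137767228
[475.5 -23.2  50. ] 69.93274938978246
103.31762636191722 -2.004733150381928
```

View pics/j2.png

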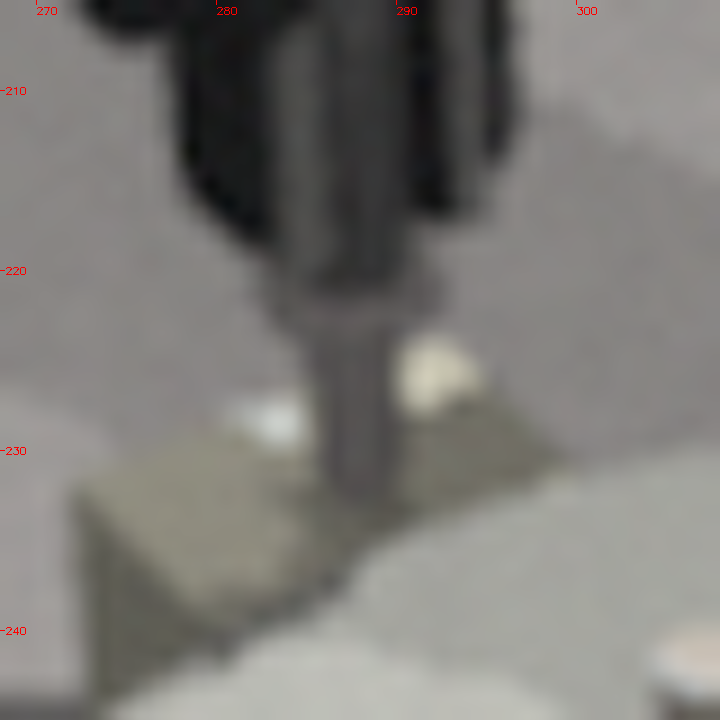

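```bash
python3 - <<'E'
from h import *
n=np.array([.195,.981]);u=np.array([-.981,.195])
for q in((287.2,231.5),(287.2,232),(287.5,231.5)):
    a=at_z('scene',q,50);print(a.round(1),a[:2]@n,(a[:2]-[611.2,-46.2])@u)
# shank axis mid at row 225 reading -> px 286.9,224.5 ; z?
for z in(60,62,64,66,68): print(z,proj('scene',[475.9,-18,z]).round(1))
E
```

```text
[472.9 -20.3  50. ] 72.28361435988495 140.69078243730848
[474.4 -21.6  50. ] 71.2961697270531 139.01300172155956
[473.4 -19.8  50. ] 72.85294960041922 140.30531402315972
60 [[288.6 228.1]]
62 [[288.6 227.3]]
64 [[288.5 226.6]]
66 [[288.5 225.9]]
68 [[288.5 225.2]]
```

Request:
{"op": "arm_command", "data": {
  "rot": [
    [0,0,0.1],
    [0,0,0],
    [0,0,0],
    [0,0,0]
  ],
  "slide": [
    [0.4,2,-2],
    [0,0,0],
    [0,0,0],
    [0,0,0]
  ],
  "gripper": [8,8,8,8]
}}

```text
clock: 7.95
eef_pos: [476.6, -15.7, 90.5]
tool_rot: [3.14, -0.001, 1.374]
force: [-0.4, 0.4, -0.4]
width: 14.4
```

```bash
python3 - <<'E'
from look import *
look('k',(268,205,308,245),18,(290,165,395,290),6)
E
```

```text
7.95 [476.6 -15.7  90.5] [ 3.1398e+00 -9.0000e-04  1.3740e+00] [-0.4  0.4 -0.4] 14.365090486386254
scene tip pred [[289.8 231.9]]
top tip pred [[331.5 265.9]]
```

View pics/k_scene.png

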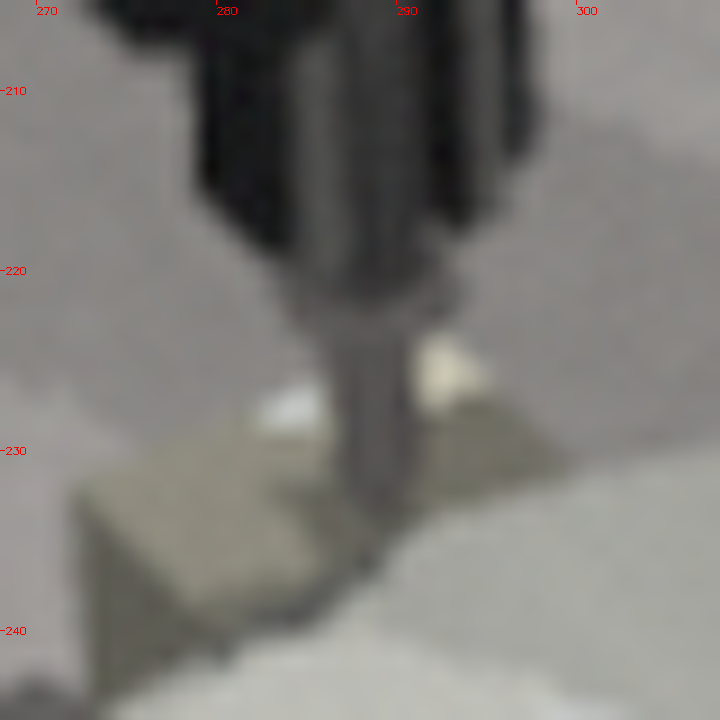

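View pics/k_top.png

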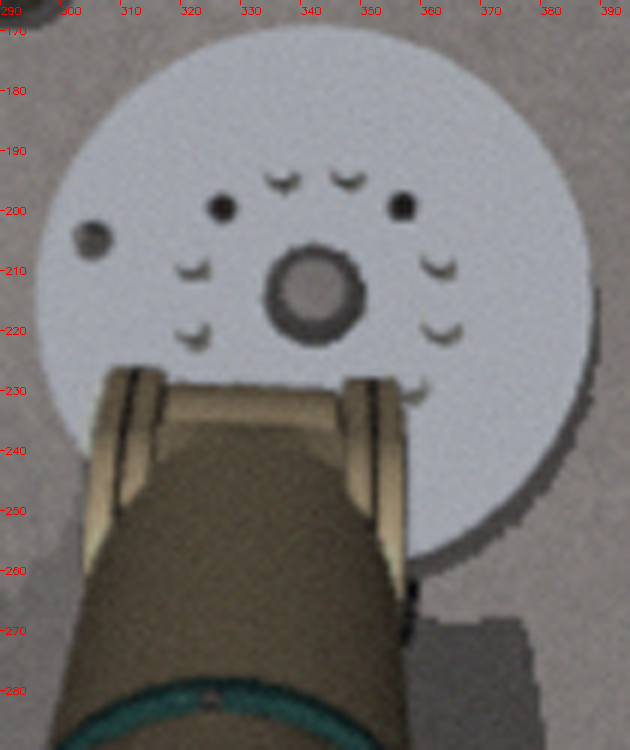

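In the scene picture the tip at (288.5,232.2) now sits on the slot's centre line. The slot point in TCP terms is therefore about (515,-23.7). I'll raise, move in, and hover.

Request:
{"op": "arm_command", "data": {
  "rot": [
    [0,0,0],
    [0,0,0],
    [0,0,0],
    [0,0,0],
    [0,0,0]
  ],
  "slide": [
    [0,0,12],
    [0,0,12],
    [10,-2,0],
    [12,-3,0],
    [10,-2,0]
  ],
  "gripper": [8,8,8,8,8]
}}

```text
clock: 8.47
eef_pos: [506.2, -22.5, 115.6]
tool_rot: [-3.139, -0.0, 1.375]
force: [-0.2, 0.4, -1.0]
width: 14.2
```

Request:
{"op": "arm_command", "data": {
  "rot": [
    [0,0,0],
    [0,0,0],
    [0,0,0]
  ],
  "slide": [
    [3,0,0],
    [0,0,0],
    [0,0,0]
  ],
  "gripper": [8,8,8]
}}

```text
clock: 8.72
eef_pos: [511.1, -22.9, 115.8]
tool_rot: [-3.141, -0.0, 1.374]
force: [0.4, -0.7, -0.8]
width: 14.0
```

Request:
{"op": "arm_command", "data": {
  "rot": [
    [0,0,0],
    [0,0,0],
    [0,0,0]
  ],
  "slide": [
    [4,-0.8,-6],
    [0,0,-5],
    [0,0,0]
  ],
  "gripper": [8,8,8]
}}

```text
clock: 8.97
eef_pos: [513.6, -23.4, 103.6]
tool_rot: [-3.139, -0.0, 1.375]
force: [-1.7, -0.4, -0.9]
width: 14.1
```

```bash
cat >> look.py <<'E'
def hole(tag,half=None):
    pass
E
python3 - <<'E'
from look import *
c=np.array([612.75,-44.1])
for q in((309.9,191.5),(303.5,204.5)):
    a=at_z('top',q,53)[:2]-c;print(np.hypot(*a),np.arctan2(a[1],a[0])-np.radians(168.75))
look('l',(250,190,390,310),5,(290,165,395,290),6)
E
```

```text
103.88827509063736 -2.0062666067480714
104.27116175246671 -1.6308472206052942
8.9667 [513.6 -23.4 103.6] [-3.1391e+00 -2.0000e-04  1.3747e+00] [-1.7 -0.4 -0.9] 14.12760236294264
scene tip pred [[298.1 235.4]]
top tip pred [[334.3 251.3]]
```

View pics/l_scene.png

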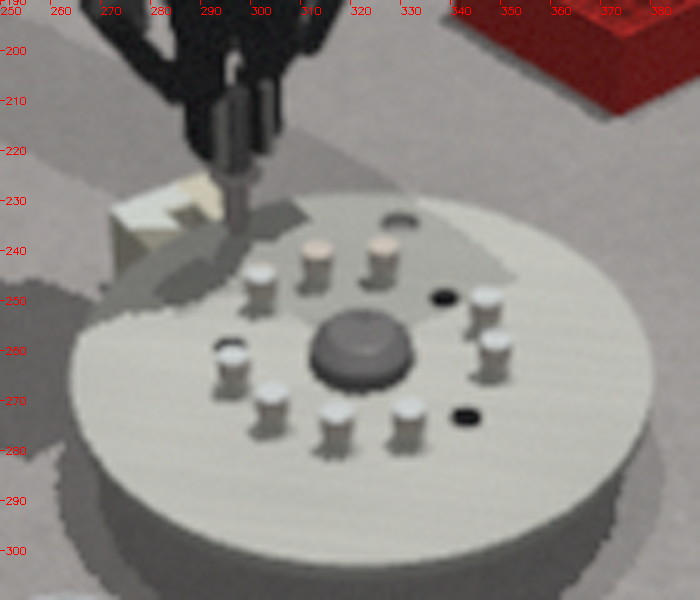

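View pics/l_top.png

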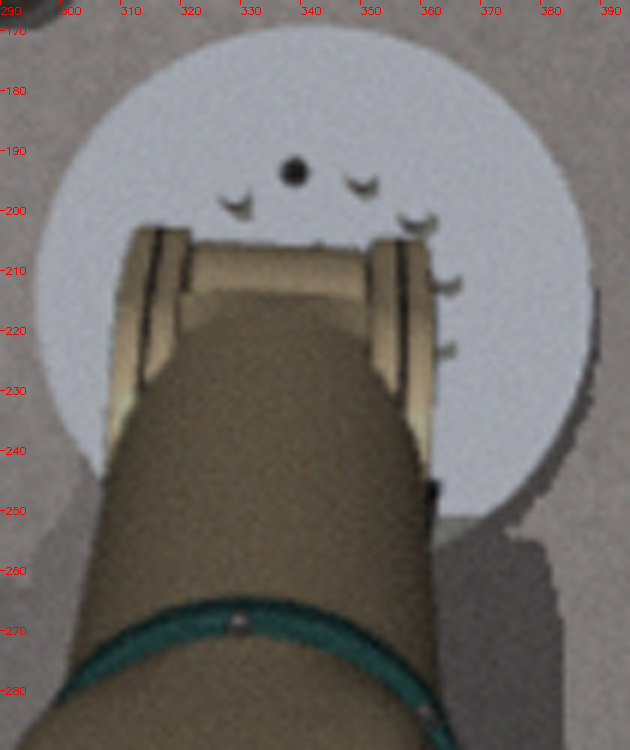

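The scene view shows the tip at (295.5,237) over the deck and the lock hole at (327.5,234.5), about to arrive at full speed. I'll let it pass while I finish positioning, then find contact and set the drag during the next turn.

Request:
{"op": "arm_command", "data": {
  "rot": [
    [0,0,0],
    [0,0,0],
    [0,0,0],
    [0,0,0],
    [0,0,0]
  ],
  "slide": [
    [1.5,-0.3,0],
    [0,0,0],
    [0,0,0],
    [0,0,0],
    [0,0,0]
  ],
  "gripper": [8,8,8,8,8]
}}

```text
clock: 9.48
eef_pos: [515.4, -23.7, 104.3]
tool_rot: [-3.14, -0.0, 1.375]
force: [0.4, 0.5, 0.0]
width: 14.4
```

Request:
{"op": "arm_command", "data": {
  "rot": [
    [0,0,0],
    [0,0,0],
    [0,0,0],
    [0,0,0],
    [0,0,0]
  ],
  "slide": [
    [0,0,0],
    [0,0,0],
    [0,0,0],
    [0,0,0],
    [0,0,0]
  ],
  "gripper": [8,8,8,8,8]
}}

```text
clock: 9.9
eef_pos: [515.5, -23.7, 104.6]
tool_rot: [-3.14, -0.0, 1.375]
force: [-0.3, 0.1, 0.6]
width: 14.7
```

Request:
{"op": "arm_command", "data": {
  "rot": [
    [0,0,0],
    [0,0,0],
    [0,0,0],
    [0,0,0],
    [0,0,0]
  ],
  "slide": [
    [0,0,0],
    [0,0,0],
    [0,0,0],
    [0,0,0],
    [0,0,0]
  ],
  "gripper": [8,8,8,8,8]
}}

```text
clock: 10.32
eef_pos: [515.5, -23.7, 104.6]
tool_rot: [-3.14, -0.0, 1.375]
force: [-1.0, -0.6, -0.2]
width: 14.6
```

```bash
python3 - <<'E'
from look import *
c=np.array([611.2,-46.2])
a=at_z('scene',(327,234),54)[:2]-c;print(np.hypot(*a),np.arctan2(a[1],a[0])-np.radians(168.75))
look('m',(250,190,390,310),5)
E
```

```text
101.11621929042634 -0.7022661935971315
10.3167 [515.5 -23.7 104.6] [-3.1403e+00 -4.0000e-04  1.3747e+00] [-1.  -0.6 -0.2] 14.565805564119636
scene tip pred [[298.6 235.5]]
```

View pics/m_scene.png

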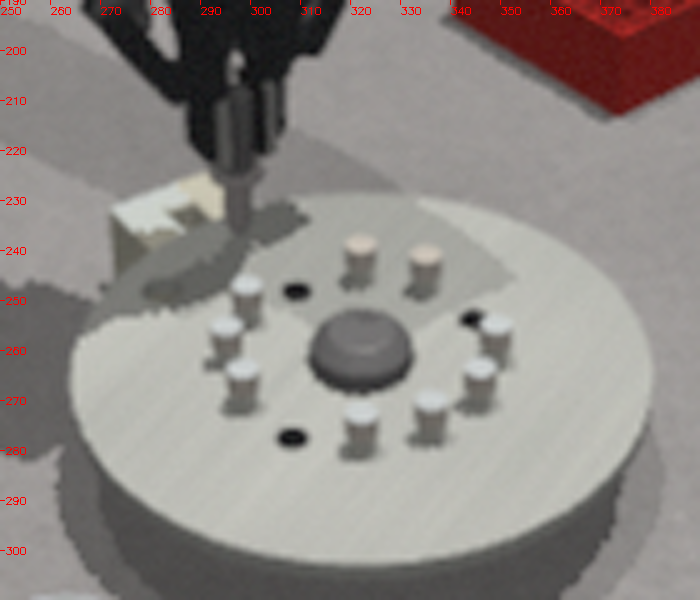

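The hole has passed, to (280,247). Now I'll approach contact.

Request:
{"op": "arm_command", "data": {
  "rot": [
    [0,0,0],
    [0,0,0],
    [0,0,0],
    [0,0,0],
    [0,0,0]
  ],
  "slide": [
    [-0.3,0,-4],
    [0,0,-2],
    [0,0,0],
    [0,0,0],
    [0,0,0]
  ],
  "gripper": [8,8,8,8,8]
}}

```text
clock: 10.78
eef_pos: [515.0, -23.7, 97.7]
tool_rot: [-3.14, -0.0, 1.375]
force: [0.3, 0.3, -1.2]
width: 14.3
```

Request:
{"op": "arm_command", "data": {
  "rot": [
    [0,0,0],
    [0,0,0],
    [0,0,0]
  ],
  "slide": [
    [0,0,-1],
    [0,0,0],
    [0,0,0]
  ],
  "gripper": [8,8,8]
}}

```text
clock: 11.03
eef_pos: [515.2, -24.3, 96.8]
tool_rot: [-3.14, 0.0, 1.374]
force: [-0.0, -0.3, 0.8]
width: 14.3
```

Request:
{"op": "arm_command", "data": {
  "rot": [
    [0,0,0],
    [0,0,0],
    [0,0,0]
  ],
  "slide": [
    [0,0,-1],
    [0,0,0],
    [0,0,0]
  ],
  "gripper": [8,8,8]
}}

```text
clock: 11.28
eef_pos: [515.6, -25.3, 96.3]
tool_rot: [-3.142, 0.001, 1.374]
force: [-0.5, -1.4, 1.4]
width: 14.2
```

Request:
{"op": "arm_command", "data": {
  "rot": [
    [0,0,0],
    [0,0,0],
    [0,0,0],
    [0,0,0],
    [0,0,0]
  ],
  "slide": [
    [-0.3,1.2,-0.4],
    [0,0.6,-0.3],
    [0,0.5,-0.3],
    [0,0.4,-0.3],
    [0,0.4,-0.3]
  ],
  "gripper": [8,8,8,8,8]
}}

```text
clock: 11.7
eef_pos: [515.7, -23.3, 95.2]
tool_rot: [3.14, 0.002, 1.373]
force: [-0.3, -2.0, 2.8]
width: 14.2
```

```bash
python3 - <<'E'
from look import *
look('n',(250,190,390,310),5)
E
```

```text
11.7 [515.7 -23.3  95.2] [3.1400e+00 2.2000e-03 1.3725e+00] [-0.3 -2.   2.8] 14.18293981594569
scene tip pred [[298.9 238.8]]
```

View pics/n_scene.png

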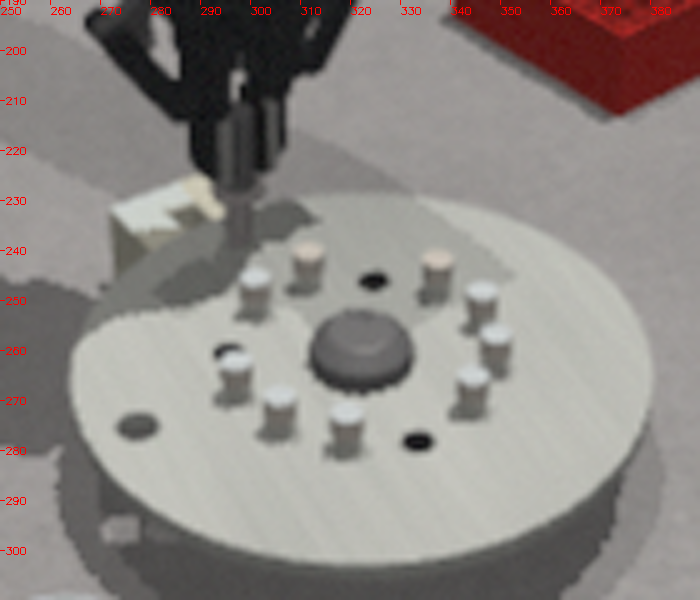

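```bash
cat > ang.py <<'E'
from h import *
C=np.array([611.2,-46.2]);A0=np.radians(168.75)
_th=np.arange(-np.pi,np.pi,0.01)
def _samp(g,P):
    q=proj('scene',P).astype(np.float32);return cv2.remap(g,q[:,0].copy(),q[:,1].copy(),cv2.INTER_LINEAR).ravel()
def angle(p):
    g=cv2.GaussianBlur(cv2.cvtColor(p,cv2.COLOR_RGB2GRAY).astype(np.float32),(3,3),0)
    def ring(rad,dr,dt): # offsets
        r=100+dr;a=_th+dt/100+A0
        return _samp(g,np.stack([C[0]+r*np.cos(a),C[1]+r*np.sin(a),np.full_like(a,54)],1))
    ins=np.mean([ring(0,dr,dt) for dr,dt in((0,0),(4,0),(-4,0),(0,4),(0,-4))],0)
    out=np.min([ring(0,dr,dt) for dr,dt in((14,0),(-14,0),(0,14),(0,-14),(10,10),(-10,10),(10,-10),(-10,-10))],0)
    rel=(out-ins)/np.maximum(out,20)
    rel[np.abs(_th)<0.12]=-9
    i=np.argsort(-rel);b=i[0]
    j=[k for k in i if abs((_th[k]-_th[b]+np.pi)%(2*np.pi)-np.pi)>.3][0]
    return _th[b],rel[b],_th[j],rel[j]
def look(tag=None):
    from cell import telemetry,get_image
    s=telemetry.read_state();p,d=get_image('scene')
    if tag: np.savez(tag+'.npz',p=p); crop(p,250,190,390,310,5,f'pics/{tag}.png')
    print(round(s['clock'],2),s['eef_pos'].round(2),s['force'].round(1),np.round(angle(p),3))
E
python3 - <<'E'
from ang import *
for f in('scene0','l_scene','m_scene','n_scene'): print(f,np.round(angle(np.load(f+'.npz')['p']),3))
E
```

```text
scene0 [-2.612e+00  5.270e-01  2.468e+00  2.000e-03]
l_scene [-0.762  0.267 -1.952  0.002]
m_scene [ 0.448  0.049 -0.742  0.004]
n_scene [ 1.398e+00  5.160e-01 -2.312e+00  1.000e-03]
```

Request:
{"op": "arm_command", "data": {
  "rot": [
    [-0.1,0.1,0.1],
    [0,0,0],
    [0,0,0],
    [0,0,0],
    [0,0,0]
  ],
  "slide": [
    [-0.2,0.2,-0.4],
    [-0.1,0.4,-0.4],
    [-0.1,0.4,-0.4],
    [-0.1,0.4,-0.4],
    [-0.1,0.4,-0.4]
  ],
  "gripper": [8,8,8,8,8]
}}

```text
clock: 12.17
eef_pos: [515.6, -22.9, 93.7]
tool_rot: [3.14, 0.006, 1.373]
force: [-0.7, -2.7, 4.6]
width: 14.9
```

```bash
python3 - <<'E'
from ang import *
look();look();look()
E
```

```text
12.17 [515.62 -22.88  93.7 ] [-0.7 -2.7  4.6] [ 1.448  0.519 -0.992  0.004]
12.22 [515.63 -22.77  93.67] [ 0.2 -2.5  5.7] [ 1.438  0.517 -2.242  0.003]
12.27 [515.62 -22.76  93.69] [-1.2 -2.   5.4] [ 1.438  0.517 -1.002  0.004]
```

At 93.7 (5.5 N) the deck stalls, and at 95.2 (2.8 N) it slows a little. Spring contact starts at about TCP z 96.5, so the creep target is about 94.9 (3.7 N). The hole is far away, so I'll relieve the deck for most of the turn and then drag again.

Request:
{"op": "arm_command", "data": {
  "rot": [
    [0.2,0,0],
    [0.1,0,0],
    [0,0,0],
    [0,0,0],
    [0,0,0]
  ],
  "slide": [
    [0,0,3],
    [-0.3,-0.4,2],
    [0,0,0],
    [0,0,0],
    [0,0,0]
  ],
  "gripper": [8,8,8,8,8]
}}

```text
clock: 12.73
eef_pos: [514.5, -19.8, 98.0]
tool_rot: [-3.14, -0.003, 1.376]
force: [-0.6, -0.9, -1.2]
width: 14.4
```

Request:
{"op": "arm_command", "data": {
  "rot": [
    [0,0,0],
    [0,0,0],
    [0,0,0],
    [0,0,0],
    [0,0,0]
  ],
  "slide": [
    [0,0,0],
    [0,0,0],
    [0,0,0],
    [0,0,0],
    [0,0,0]
  ],
  "gripper": [8,8,8,8,8]
}}

```text
clock: 13.15
eef_pos: [513.8, -18.4, 97.2]
tool_rot: [-3.138, -0.004, 1.377]
force: [0.3, 0.3, -0.7]
width: 14.3
```

Request:
{"op": "arm_command", "data": {
  "rot": [
    [0,0,0],
    [0,0,0],
    [0,0,0],
    [0,0,0],
    [0,0,0]
  ],
  "slide": [
    [0,0,0],
    [0,0,0],
    [0,0,0],
    [0,0,0],
    [0,0,0]
  ],
  "gripper": [8,8,8,8,8]
}}

```text
clock: 13.57
eef_pos: [513.9, -18.5, 97.2]
tool_rot: [-3.138, -0.004, 1.377]
force: [0.5, 0.5, -1.1]
width: 14.7
```

```bash
python3 - <<'E'
from ang import *
look()
E
```

```text
13.57 [513.86 -18.55  97.18] [ 0.5  0.5 -1.1] [ 2.458  0.44  -2.442  0.003]
```

Request:
{"op": "arm_command", "data": {
  "rot": [
    [-0.3,-0.2,-0.1],
    [0,0,0],
    [0,0,0],
    [0,0,0],
    [0,0,0]
  ],
  "slide": [
    [1.2,-5,1],
    [0,0,0],
    [0,0,0],
    [0,0,0],
    [0,0,0]
  ],
  "gripper": [8,8,8,8,8]
}}

```text
clock: 14.03
eef_pos: [515.2, -24.4, 98.4]
tool_rot: [3.14, 0.001, 1.374]
force: [0.4, -0.6, -1.0]
width: 14.2
```

Request:
{"op": "arm_command", "data": {
  "rot": [
    [0,0,0],
    [0,0,0],
    [0,0,0],
    [0,0,0],
    [0,0,0]
  ],
  "slide": [
    [0,0,0],
    [0,0,0],
    [0,0,0],
    [0,0,0],
    [0,0,0]
  ],
  "gripper": [8,8,8,8,8]
}}

```text
clock: 14.45
eef_pos: [515.2, -24.2, 98.3]
tool_rot: [3.141, 0.001, 1.375]
force: [0.1, -0.1, -1.1]
width: 14.4
```

Request:
{"op": "arm_command", "data": {
  "rot": [
    [0,0,0],
    [0,0,0],
    [0,0,0],
    [0,0,0],
    [0,0,0]
  ],
  "slide": [
    [0,0,0],
    [0,0,0],
    [0,0,0],
    [0,0,0],
    [0,0,0]
  ],
  "gripper": [8,8,8,8,8]
}}

```text
clock: 14.87
eef_pos: [515.2, -24.1, 98.3]
tool_rot: [3.141, 0.001, 1.375]
force: [-0.2, -0.5, -0.9]
width: 14.5
```

```bash
python3 - <<'E'
from ang import *
look()
E
```

```text
14.87 [515.19 -24.11  98.31] [-0.2 -0.5 -0.9] [-2.632  0.515  2.438  0.003]
```

Request:
{"op": "arm_command", "data": {
  "rot": [
    [0,0,0],
    [0,0,0],
    [0,0,0],
    [0,0,0],
    [0,0,0]
  ],
  "slide": [
    [0,0,0],
    [0,0,0],
    [0,0,0],
    [0,0,0],
    [0,0,0]
  ],
  "gripper": [8,8,8,8,8]
}}

```text
clock: 15.33
eef_pos: [515.2, -24.1, 98.3]
tool_rot: [3.141, 0.001, 1.375]
force: [-0.4, -0.2, -0.5]
width: 14.3
```

Request:
{"op": "arm_command", "data": {
  "rot": [
    [0,0,0],
    [0,0,0],
    [0,0,0],
    [0,0,0],
    [0,0,0]
  ],
  "slide": [
    [0,0.4,-1],
    [0,0.3,-1],
    [0,0.4,-0.8],
    [0,0.4,-0.6],
    [0,0.4,-0.3]
  ],
  "gripper": [8,8,8,8,8]
}}

```text
clock: 15.75
eef_pos: [515.6, -24.2, 95.0]
tool_rot: [3.139, 0.003, 1.373]
force: [-0.1, -2.0, 3.6]
width: 14.4
```

```bash
python3 - <<'E'
from ang import *
look();look()
E
```

```text
15.75 [515.58 -24.23  95.05] [-0.1 -2.   3.6] [-1.922e+00  3.750e-01  3.128e+00  1.000e-03]
15.8 [515.59 -24.22  95.05] [-0.6 -1.6  2.2] [-1.912e+00  3.870e-01  3.138e+00  3.000e-03]
```

Request:
{"op": "arm_command", "data": {
  "rot": [
    [0.1,0,0.1],
    [0,0,0],
    [0,0,0],
    [0,0,0],
    [0,0,0]
  ],
  "slide": [
    [-0.3,0.5,-0.1],
    [-0.1,0.4,-0.1],
    [-0.1,0.4,-0.1],
    [-0.1,0.4,-0.1],
    [0,0.4,-0.1]
  ],
  "gripper": [8,8,8,8,8]
}}

```text
clock: 16.27
eef_pos: [515.5, -22.8, 95.1]
tool_rot: [3.138, 0.002, 1.374]
force: [0.1, -2.2, 2.2]
width: 14.4
```

```bash
python3 - <<'E'
from ang import *
look();look()
E
```

```text
16.27 [515.55 -22.83  95.1 ] [ 0.1 -2.2  2.2] [-1.822e+00  3.760e-01 -3.042e+00  2.000e-03]
16.32 [515.56 -22.74  95.08] [ 0.  -2.9  3.7] [-1.812e+00  3.810e-01 -3.032e+00  2.000e-03]
```

The deck creeps at 0.19 rad/s, about 22 % of free speed. I'll ease off very slightly and hold.

Request:
{"op": "arm_command", "data": {
  "rot": [
    [0,0,0],
    [0,0,0],
    [0,0,0],
    [0,0,0],
    [0,0,0]
  ],
  "slide": [
    [-0.2,-0.4,0.1],
    [-0.1,0.2,-0.1],
    [-0.1,0.2,-0.1],
    [0,0.2,-0.1],
    [0,0.2,-0.1]
  ],
  "gripper": [8,8,8,8,8]
}}

```text
clock: 16.78
eef_pos: [515.2, -22.5, 94.8]
tool_rot: [3.137, 0.002, 1.374]
force: [-1.0, -2.2, 3.2]
width: 14.3
```

```bash
python3 - <<'E'
from ang import *
look()
E
```

```text
16.78 [515.23 -22.5   94.84] [-1.  -2.2  3.2] [-1.732  0.376 -0.972  0.005]
```

Request:
{"op": "arm_command", "data": {
  "rot": [
    [0.2,0.2,0],
    [0,0,0],
    [0,0,0],
    [0,0,0],
    [0,0,0]
  ],
  "slide": [
    [0,-1.2,0.3],
    [0,0.1,0],
    [0,0.1,0],
    [0,0.1,0],
    [0,0.1,0]
  ],
  "gripper": [8,8,8,8,8]
}}

```text
clock: 17.25
eef_pos: [515.2, -23.2, 95.1]
tool_rot: [-3.141, -0.002, 1.375]
force: [-0.8, -2.6, 4.1]
width: 14.6
```

```bash
python3 - <<'E'
from ang import *
look()
E
```

```text
17.25 [515.15 -23.19  95.06] [-0.8 -2.6  4.1] [-1.632  0.378 -2.842  0.003]
```

Request:
{"op": "arm_command", "data": {
  "rot": [
    [0,0,0],
    [0,0,0],
    [0,0,0],
    [0,0,0],
    [0,0,0]
  ],
  "slide": [
    [0,-0.4,0.1],
    [0,0,0],
    [0,0,0],
    [0,0,0],
    [0,0,0]
  ],
  "gripper": [8,8,8,8,8]
}}

```text
clock: 17.72
eef_pos: [515.1, -23.5, 95.1]
tool_rot: [-3.141, -0.002, 1.375]
force: [0.4, -2.0, 4.0]
width: 14.8
```

Request:
{"op": "arm_command", "data": {
  "rot": [
    [0,0,0],
    [0,0,0],
    [0,0,0],
    [0,0,0],
    [0,0,0]
  ],
  "slide": [
    [0,0,0],
    [0,0,0],
    [0,0,0],
    [0,0,0],
    [0,0,0]
  ],
  "gripper": [8,8,8,8,8]
}}

```text
clock: 18.13
eef_pos: [515.1, -23.4, 95.1]
tool_rot: [-3.141, -0.002, 1.375]
force: [-0.1, -2.2, 3.6]
width: 14.3
```

```bash
python3 - <<'E'
from ang import *
look()
E
```

```text
18.13 [515.07 -23.4   95.12] [-0.1 -2.2  3.6] [-1.432e+00  3.300e-01 -2.652e+00  1.000e-03]
```

A steady 0.23 rad/s creep, about 26 % of free. I'll hold it there.

Request:
{"op": "arm_command", "data": {
  "rot": [
    [0,0,0],
    [0,0,0],
    [0,0,0],
    [0,0,0],
    [0,0,0]
  ],
  "slide": [
    [0,-0.2,0],
    [0,0,0],
    [0,0,0],
    [0,0,0],
    [0,0,0]
  ],
  "gripper": [8,8,8,8,8]
}}

```text
clock: 18.6
eef_pos: [515.1, -23.7, 95.1]
tool_rot: [-3.141, -0.002, 1.375]
force: [-0.6, -2.1, 3.7]
width: 14.4
```

Request:
{"op": "arm_command", "data": {
  "rot": [
    [0,0,0],
    [0,0,0],
    [0,0,0],
    [0,0,0],
    [0,0,0]
  ],
  "slide": [
    [0,0,0],
    [0,0,0],
    [0,0,0],
    [0,0,0],
    [0,0,0]
  ],
  "gripper": [8,8,8,8,8]
}}

```text
clock: 19.02
eef_pos: [515.0, -23.7, 95.1]
tool_rot: [-3.141, -0.002, 1.375]
force: [-1.0, -2.6, 3.0]
width: 14.3
```

Request:
{"op": "arm_command", "data": {
  "rot": [
    [0,0,0],
    [0,0,0],
    [0,0,0],
    [0,0,0],
    [0,0,0]
  ],
  "slide": [
    [0,0,0],
    [0,0,0],
    [0,0,0],
    [0,0,0],
    [0,0,0]
  ],
  "gripper": [8,8,8,8,8]
}}

```text
clock: 19.43
eef_pos: [515.1, -23.6, 95.1]
tool_rot: [-3.141, -0.002, 1.375]
force: [0.0, -3.0, 3.6]
width: 14.4
```

```bash
python3 - <<'E'
from ang import *
look('o1')
E
```

```text
19.43 [515.06 -23.62  95.12] [ 0.  -3.   3.6] [-1.152e+00  3.150e-01 -2.372e+00  2.000e-03]
```

View pics/o1.png

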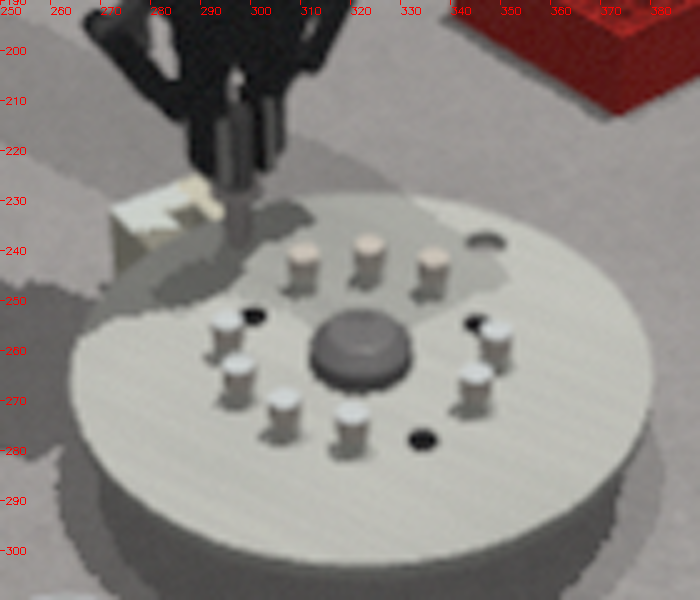

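Request:
{"op": "arm_command", "data": {
  "rot": [
    [0,0,0],
    [0,0,0],
    [0,0,0],
    [0,0,0],
    [0,0,0]
  ],
  "slide": [
    [0,0,0],
    [0,0,0],
    [0,0,0],
    [0,0,0],
    [0,0,0]
  ],
  "gripper": [8,8,8,8,8]
}}

```text
clock: 19.9
eef_pos: [515.1, -23.6, 95.1]
tool_rot: [-3.141, -0.002, 1.375]
force: [-1.0, -2.9, 2.5]
width: 14.4
```

Request:
{"op": "arm_command", "data": {
  "rot": [
    [0,0,0],
    [0,0,0],
    [0,0,0],
    [0,0,0],
    [0,0,0]
  ],
  "slide": [
    [0,0,0],
    [0,0,0],
    [0,0,0],
    [0,0,0],
    [0,0,0]
  ],
  "gripper": [8,8,8,8,8]
}}

```text
clock: 20.32
eef_pos: [515.0, -23.6, 95.1]
tool_rot: [-3.141, -0.002, 1.375]
force: [-0.8, -2.9, 3.0]
width: 14.4
```

Request:
{"op": "arm_command", "data": {
  "rot": [
    [0,0,0],
    [0,0,0],
    [0,0,0],
    [0,0,0],
    [0,0,0]
  ],
  "slide": [
    [0,0,0],
    [0,0,0],
    [0,0,0],
    [0,0,0],
    [0,0,0]
  ],
  "gripper": [8,8,8,8,8]
}}

```text
clock: 20.73
eef_pos: [515.1, -23.6, 95.1]
tool_rot: [-3.141, -0.002, 1.375]
force: [-0.1, -2.3, 3.2]
width: 14.6
```

Request:
{"op": "arm_command", "data": {
  "rot": [
    [0,0,0],
    [0,0,0],
    [0,0,0],
    [0,0,0],
    [0,0,0]
  ],
  "slide": [
    [0,0,0],
    [0,0,0],
    [0,0,0],
    [0,0,0],
    [0,0,0]
  ],
  "gripper": [8,8,8,8,8]
}}

```text
clock: 21.15
eef_pos: [515.1, -23.6, 95.1]
tool_rot: [-3.141, -0.002, 1.375]
force: [0.1, -2.0, 1.6]
width: 14.5
```

```bash
python3 - <<'E'
from ang import *
look()
E
```

```text
21.15 [515.05 -23.63  95.13] [ 0.1 -2.   1.6] [-0.782  0.275 -2.002  0.003]
```

Request:
{"op": "arm_command", "data": {
  "rot": [
    [0,0,0],
    [0,0,0],
    [0,0,0],
    [0,0,0],
    [0,0,0]
  ],
  "slide": [
    [0,0,0],
    [0,0,0],
    [0,0,0],
    [0,0,0],
    [0,0,0]
  ],
  "gripper": [8,8,8,8,8]
}}

```text
clock: 21.62
eef_pos: [515.1, -23.6, 95.1]
tool_rot: [-3.141, -0.002, 1.375]
force: [0.3, -2.5, 4.0]
width: 14.3
```

Request:
{"op": "arm_command", "data": {
  "rot": [
    [0,0,0],
    [0,0,0],
    [0,0,0],
    [0,0,0],
    [0,0,0]
  ],
  "slide": [
    [0,0,0],
    [0,0,0],
    [0,0,0],
    [0,0,0],
    [0,0,0]
  ],
  "gripper": [8,8,8,8,8]
}}

```text
clock: 22.03
eef_pos: [515.0, -23.6, 95.1]
tool_rot: [-3.141, -0.002, 1.375]
force: [-0.2, -2.3, 4.7]
width: 14.1
```

Request:
{"op": "arm_command", "data": {
  "rot": [
    [0,0,0],
    [0,0,0],
    [0,0,0],
    [0,0,0],
    [0,0,0]
  ],
  "slide": [
    [0,0,0],
    [0,0,0],
    [0,0,0],
    [0,0,0],
    [0,0,0]
  ],
  "gripper": [8,8,8,8,8]
}}

```text
clock: 22.45
eef_pos: [515.0, -23.6, 95.1]
tool_rot: [-3.141, -0.002, 1.375]
force: [-0.0, -1.9, 3.7]
width: 14.6
```

Request:
{"op": "arm_command", "data": {
  "rot": [
    [0,0,0],
    [0,0,0],
    [0,0,0],
    [0,0,0],
    [0,0,0]
  ],
  "slide": [
    [0,0,0],
    [0,0,0],
    [0,0,0],
    [0,0,0],
    [0,0,0]
  ],
  "gripper": [8,8,8,8,8]
}}

```text
clock: 22.87
eef_pos: [515.0, -23.6, 95.1]
tool_rot: [-3.141, -0.002, 1.375]
force: [-0.9, -2.2, 2.8]
width: 14.4
```

Request:
{"op": "arm_command", "data": {
  "rot": [
    [0,0,0],
    [0,0,0],
    [0,0,0],
    [0,0,0],
    [0,0,0]
  ],
  "slide": [
    [0,0,0],
    [0,0,0],
    [0,0,0],
    [0,0,0],
    [0,0,0]
  ],
  "gripper": [8,8,8,8,8]
}}

```text
clock: 23.28
eef_pos: [515.1, -23.6, 95.1]
tool_rot: [-3.141, -0.002, 1.375]
force: [-0.6, -2.3, 3.3]
width: 14.3
```

```bash
python3 - <<'E'
from ang import *
look('o2')
E
```

```text
23.28 [515.08 -23.64  95.14] [-0.6 -2.3  3.3] [-1.692e+00  1.000e-03  2.218e+00  0.000e+00]
```

View pics/o2.png

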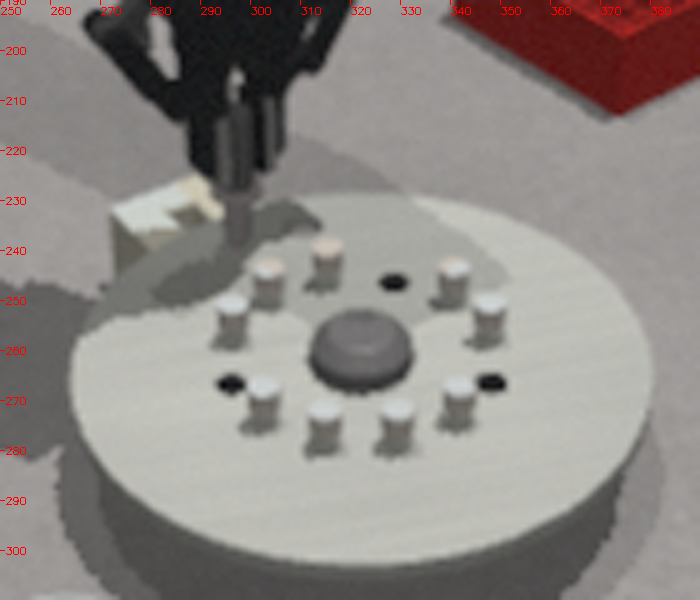

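The hole is now in the pin's shadow, expected at about -0.33 rad and due at roughly 24.5 s. I'll use shorter steps and watch for the drop.

Request:
{"op": "arm_command", "data": {
  "rot": [
    [0,0,0],
    [0,0,0],
    [0,0,0],
    [0,0,0],
    [0,0,0]
  ],
  "slide": [
    [0,0,0],
    [0,0,0],
    [0,0,0],
    [0,0,0],
    [0,0,0]
  ],
  "gripper": [8,8,8,8,8]
}}

```text
clock: 23.75
eef_pos: [515.0, -23.6, 95.1]
tool_rot: [-3.141, -0.002, 1.375]
force: [-0.4, -2.1, 3.5]
width: 14.3
```

Request:
{"op": "arm_command", "data": {
  "rot": [
    [0,0,0],
    [0,0,0],
    [0,0,0],
    [0,0,0]
  ],
  "slide": [
    [0,0,0],
    [0,0,0],
    [0,0,0],
    [0,0,0]
  ],
  "gripper": [8,8,8,8]
}}

```text
clock: 24.08
eef_pos: [515.1, -23.6, 95.1]
tool_rot: [-3.141, -0.002, 1.375]
force: [-0.1, -2.1, 2.8]
width: 14.6
```

```bash
python3 - <<'E'
from ang import *
look('o3')
E
```

```text
24.08 [515.05 -23.64  95.14] [-0.1 -2.1  2.8] [-8.620e-01  1.000e-03 -2.782e+00 -0.000e+00]
```

View pics/o3.png

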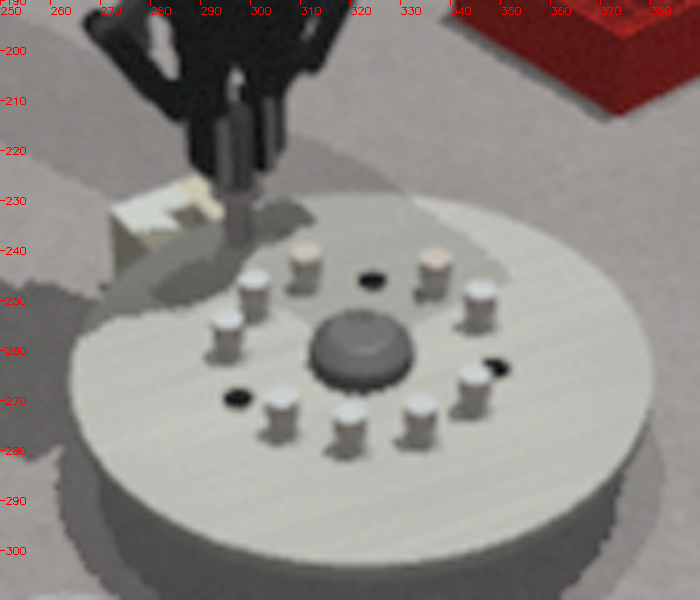

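Request:
{"op": "arm_command", "data": {
  "rot": [
    [0,0,0],
    [0,0,0],
    [0,0,0]
  ],
  "slide": [
    [0,0,0],
    [0,0,0],
    [0,0,0]
  ],
  "gripper": [8,8,8]
}}

```text
clock: 24.38
eef_pos: [515.1, -23.7, 95.1]
tool_rot: [-3.141, -0.002, 1.375]
force: [-1.1, -1.6, 2.3]
width: 14.4
```

Request:
{"op": "arm_command", "data": {
  "rot": [
    [0,0,0],
    [0,0,0]
  ],
  "slide": [
    [0,0,0],
    [0,0,0]
  ],
  "gripper": [8,8]
}}

```text
clock: 24.55
eef_pos: [514.9, -23.0, 94.9]
tool_rot: [-3.14, -0.002, 1.375]
force: [-0.4, 0.6, -0.4]
width: 14.4
```

The drop happened: force z went to 0 and the side drag is gone. Now gently down.

Request:
{"op": "arm_command", "data": {
  "rot": [
    [0,0,0],
    [0,0,0],
    [0,0,0]
  ],
  "slide": [
    [0,-1.2,-2.5],
    [0,-0.5,-2.5],
    [0,0,-2]
  ],
  "gripper": [8,8,8]
}}

```text
clock: 24.8
eef_pos: [514.6, -25.3, 87.3]
tool_rot: [-3.14, -0.001, 1.375]
force: [-0.6, -2.5, 1.0]
width: 13.7
```

```bash
python3 - <<'E'
from ang import *
look('p1')
E
```

```text
24.8 [514.62 -25.33  87.26] [-0.6 -2.5  1. ] [ 1.388e+00  3.000e-03 -8.120e-01  1.000e-03]
```

View pics/p1.png

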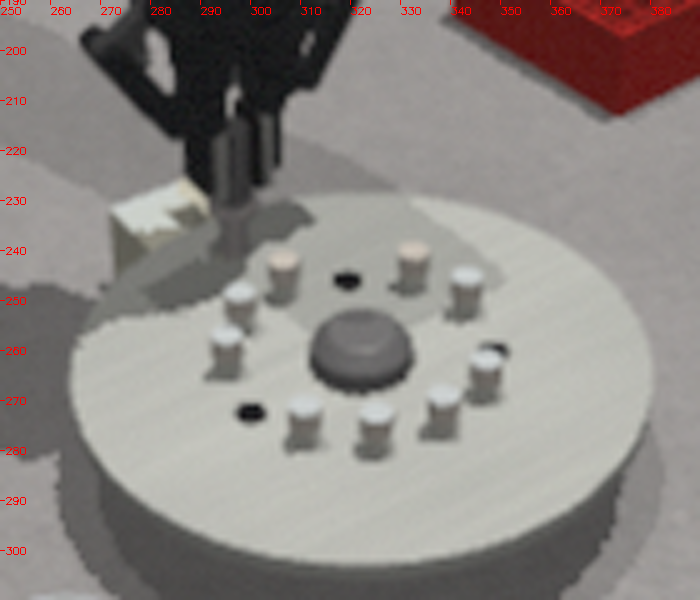

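The tip is in the hole, the deck is held, and the drive pushes it at 2.5 N. I'll re-centre on the slot by +1.7 mm in y before going further down.

Request:
{"op": "arm_command", "data": {
  "rot": [
    [0,0,0],
    [0,0,0],
    [0,0,0]
  ],
  "slide": [
    [0.4,1.8,0.3],
    [0,0.3,0],
    [0,0.2,0]
  ],
  "gripper": [8,8,8]
}}

```text
clock: 25.1
eef_pos: [514.6, -24.2, 86.3]
tool_rot: [-3.139, 0.0, 1.374]
force: [0.9, -3.7, 0.5]
width: 14.5
```

Request:
{"op": "arm_command", "data": {
  "rot": [
    [0,0,0],
    [0,0,0],
    [0,0,0]
  ],
  "slide": [
    [0.4,1,0],
    [0,0.4,-1],
    [0,0.2,-1]
  ],
  "gripper": [8,8,8]
}}

```text
clock: 25.35
eef_pos: [515.0, -22.5, 84.5]
tool_rot: [-3.139, 0.0, 1.374]
force: [0.3, -2.5, 2.1]
width: 14.4
```

Request:
{"op": "arm_command", "data": {
  "rot": [
    [0,0,0],
    [0,0,0],
    [0,0,0]
  ],
  "slide": [
    [0,-0.9,-0.5],
    [0,0,-1],
    [0,0,-1]
  ],
  "gripper": [8,8,8]
}}

```text
clock: 25.6
eef_pos: [514.8, -22.9, 81.8]
tool_rot: [-3.138, -0.0, 1.374]
force: [-1.1, -1.7, 0.1]
width: 14.4
```

Force z is nearly zero with the tip at about 40 mm, so it has entered the slot. Continuing down.

Request:
{"op": "arm_command", "data": {
  "rot": [
    [0,0,0],
    [0,0,0],
    [0,0,0],
    [0,0,0]
  ],
  "slide": [
    [0.2,-0.3,-2],
    [0,0,-2],
    [0,0,-2],
    [0,0,-1]
  ],
  "gripper": [8,8,8,8]
}}

```text
clock: 25.93
eef_pos: [514.9, -23.2, 74.1]
tool_rot: [-3.138, -0.0, 1.374]
force: [-0.6, -2.6, 1.2]
width: 14.5
```

Request:
{"op": "arm_command", "data": {
  "rot": [
    [0,0,0],
    [0,0,0],
    [0,0,0],
    [0,0,0]
  ],
  "slide": [
    [0,0,-1.5],
    [0,0,-1.5],
    [0,0,-1],
    [0,0,-1]
  ],
  "gripper": [8,8,8,8]
}}

```text
clock: 26.27
eef_pos: [514.8, -23.3, 68.3]
tool_rot: [-3.138, -0.0, 1.374]
force: [-0.4, -3.8, 0.9]
width: 14.6
```

Request:
{"op": "arm_command", "data": {
  "rot": [
    [0,0,0],
    [0,0,0],
    [0,0,0],
    [0,0,0]
  ],
  "slide": [
    [0,0,-0.7],
    [0,0,-0.5],
    [0,0,-0.5],
    [0,0,-0.4]
  ],
  "gripper": [8,8,8,8]
}}

```text
clock: 26.6
eef_pos: [514.8, -23.1, 66.8]
tool_rot: [-3.138, -0.001, 1.374]
force: [-1.4, -2.7, 6.6]
width: 14.2
```

```bash
python3 - <<'E'
from ang import *
look('q1')
E
```

```text
26.6 [514.83 -23.12  66.84] [-1.4 -2.7  6.6] [ 1.368e+00  2.000e-03 -8.320e-01  1.000e-03]
```

View pics/q1.png

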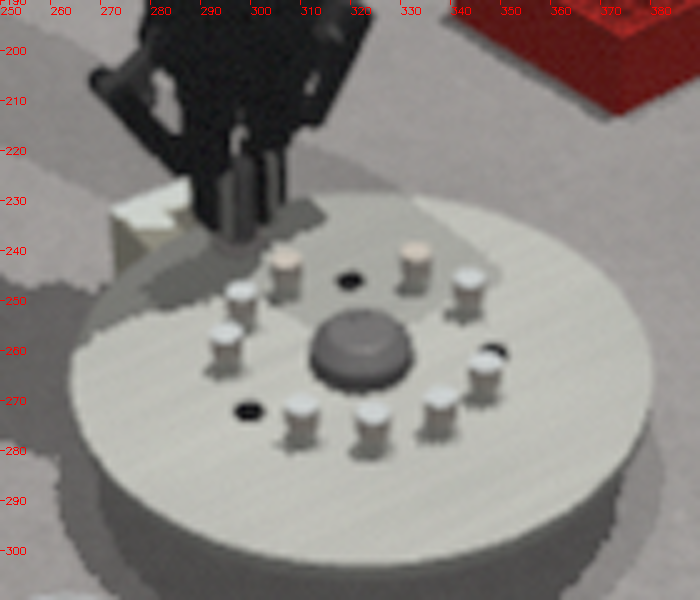

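The collar is on the deck: TCP 66.8 against 66.5 predicted, with 6.6 N. I'll relieve the push and release.

Request:
{"op": "arm_command", "data": {
  "rot": [
    [0,0,0],
    [0,0,0],
    [0,0,0],
    [0,0,0]
  ],
  "slide": [
    [0,0,0],
    [0,-0.5,0.2],
    [0,0,0],
    [0,0,0]
  ],
  "gripper": [8,8,20,26]
}}

```text
clock: 26.98
eef_pos: [515.0, -22.1, 67.1]
tool_rot: [-3.138, -0.002, 1.375]
force: [-0.5, 1.1, -0.5]
width: 25.8
```

Request:
{"op": "arm_command", "data": {
  "rot": [
    [0,0,0],
    [0,0,0],
    [0,0,0],
    [0,0,0]
  ],
  "slide": [
    [0,0,0],
    [0,0,0],
    [0,0,0],
    [0,0,0]
  ],
  "gripper": [32,38,44,44]
}}

```text
clock: 27.32
eef_pos: [515.5, -19.2, 66.8]
tool_rot: [-3.138, -0.005, 1.377]
force: [0.1, -0.4, 0.4]
width: 44.2
```

```bash
python3 - <<'E'
from ang import *
look('q2')
E
```

```text
27.32 [515.53 -19.18  66.8 ] [ 0.1 -0.4  0.4] [ 0.408  0.007 -0.712  0.001]
```

View pics/q2.png

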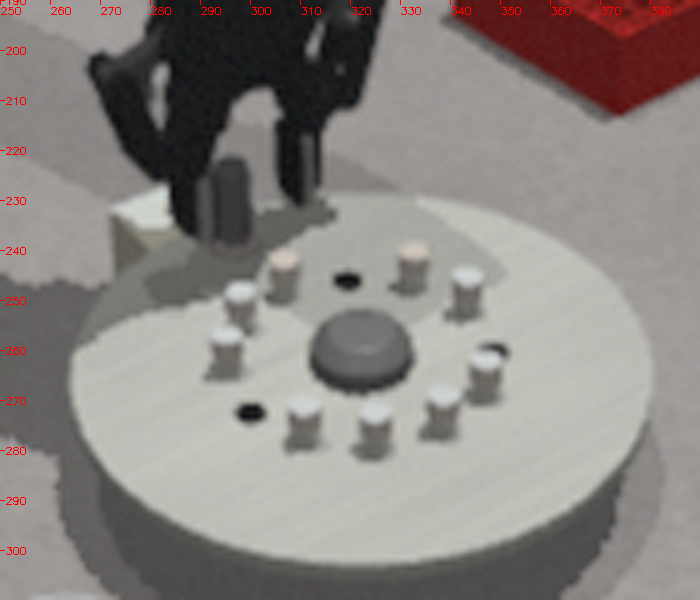

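The pin stands free at (295,230) and the deck is stopped. Raise clear.

Request:
{"op": "arm_command", "data": {
  "rot": [
    [0,0,0],
    [0,0,0],
    [0,0,0],
    [0,0,0],
    [0,0,0]
  ],
  "slide": [
    [0,-3,0],
    [0,0,5],
    [0,0,10],
    [0,0,15],
    [0,0,20]
  ],
  "gripper": [44,44,44,44,44]
}}

```text
clock: 27.78
eef_pos: [512.5, -22.5, 116.5]
tool_rot: [-3.13, -0.004, 1.377]
force: [0.1, 1.3, 0.3]
width: 44.2
```

Request:
{"op": "arm_command", "data": {
  "rot": [
    [0,0,0],
    [0,0,0],
    [0,0,0],
    [0,0,0],
    [0,0,0]
  ],
  "slide": [
    [0,0,25],
    [-10,0,25],
    [-20,0,25],
    [-20,0,20],
    [0,0,0]
  ],
  "gripper": [44,44,44,44,44]
}}

```text
clock: 28.2
eef_pos: [462.9, -23.2, 222.2]
tool_rot: [-3.139, -0.006, 1.376]
force: [-0.7, 0.9, -0.1]
width: 43.7
```

```bash
python3 - <<'E'
from ang import *
look('r1')
E
```

```text
28.2 [462.9  -23.18 222.18] [-0.7  0.9 -0.1] [-7.720e-01  2.000e-03  2.598e+00  2.000e-03]
```

View pics/r1.png

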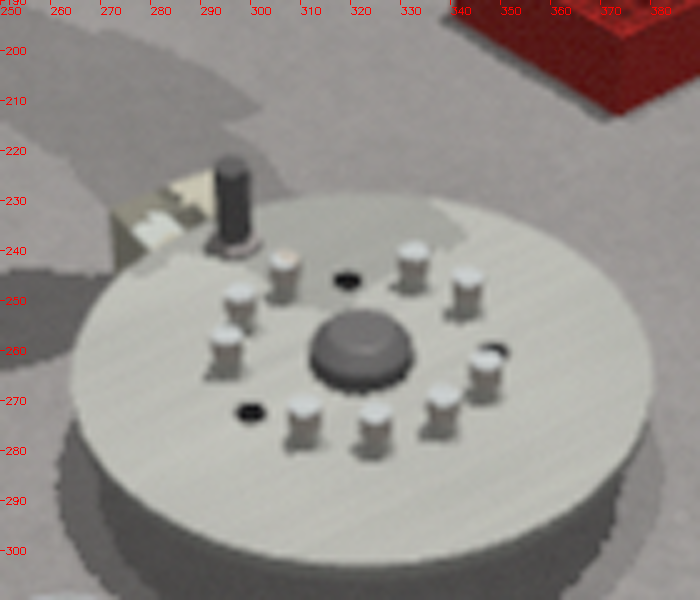

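The pin stands with its collar on the deck at (296,238) and the deck has not moved. One more check of height and standstill, with the arm moved farther away.

Request:
{"op": "arm_command", "data": {
  "rot": [
    [0,0,0],
    [0,0,0],
    [0,0,0],
    [0,0,0],
    [0,0,0]
  ],
  "slide": [
    [0,30,5],
    [0,30,5],
    [0,30,0],
    [0,20,0],
    [0,0,0]
  ],
  "gripper": [44,44,44,44,44]
}}

```text
clock: 28.67
eef_pos: [467.1, 89.1, 233.1]
tool_rot: [3.137, -0.007, 1.368]
force: [0.2, 0.1, 0.1]
width: 43.9
```

```bash
python3 - <<'E'
from ang import *
from cell import get_image
look('s1')
a=np.load('r1.npz')['p'].astype(int);b=np.load('s1.npz')['p'].astype(int)
print('deck front diff',np.abs(a-b)[260:300,290:360].mean())
for z in(59,99,102): print(z,proj('scene',[513.1,-26.7,z]).round(1))
crop(np.load('s1.npz')['p'],275,205,315,250,16,'pics/s2.png')
p,d=get_image('top');cv2.imwrite('pics/s_top.png',p[:,:,::-1])
E
```

```text
28.67 [467.13  89.06 233.06] [0.2 0.1 0.1] [-1.142e+00  4.000e-03  2.578e+00  2.000e-03]
deck front diff 1.4247619047619047
59 [[296.9 236.9]]
99 [[296.2 222.1]]
102 [[296.2 221. ]]
```

View pics/s2.png

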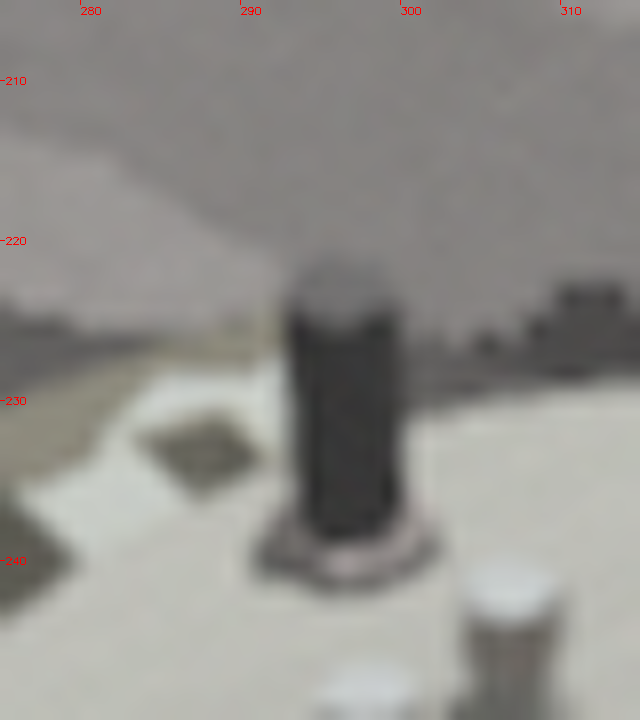

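View pics/s_top.png

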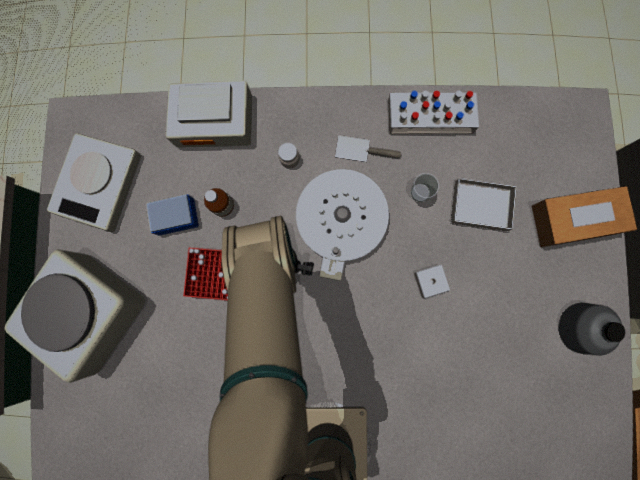

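The crop shows the collar flat on the deck. The grip top is at about (296,223), against (296.2,222.1) predicted for fully home. The deck is still and everything else is in place, so I'm handing in.

```bash
python3 -c "
from cell import ctrl;print(ctrl.finish_job())"
```

```text
the job is handed in; nothing more can be done
None
```

The carousel is locked: the pin is through the hole and slot with its collar on the deck, released, and the job was handed in at about 29 s.

- **Slowing:** I took the pin from its stand and dragged its tip on the deck over the slot at about 3.5 N. The deck crept at a steady 0.2 rad/s or so, about a quarter of its free speed of 0.87 rad/s.
- **Locking:** When the hole arrived, the tip sprang in and the force dropped to zero. I re-centred by about 2 mm and pushed down until the collar seated at about 6.6 N. Then I relieved the push, opened the gripper and moved away.
- **Last checks:** The collar sits flat on the deck, and the grip top is within about 1 px of where a fully home pin should be. The deck showed no visible movement over the last 0.5 s between pictures, and the other items look unmoved in the top view. I never saw the gripper touch the deck.
- **Disagreements:**
  - The scene camera was 2–3 mm off against the top camera and the arm, so I aligned the pin to the slot visually.
  - While I was finding the drag force, one trial at about 5.5 N briefly stalled the deck. I relieved it and set the creep afterwards.
  - The gripper read 14.5 mm on the 16 mm grip, but held steady throughout.

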